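Load the card cage, close it and pin the cover

ROBOT

A 6-joint arm with a two-finger parallel gripper is mounted at the origin on the work surface. World frame = base frame: x ahead of the robot, y to its left, z up, the work surface at z = 0. Lengths are in mm, angles in rad, forces in N, time in s.
With the tool pointing down it reaches from about 350 to 725 mm from the base axis. Payload 4.3 kg.
Tool frame: the origin (TCP) lies midway between the tips of the shut fingers; the grasp point (between the pads) lies 19 mm behind it; z points along the fingers, y is the line along which they close (so a half turn about z gives the same grasp; the last joint's range is limited). The gripper opens to 85 mm and grips with 20 to 120 N. Pads are 22 mm wide; open, the fingers measure 114 mm over their backs; the gripper's body (76 mm by 85 mm) begins 54 mm behind the grasp point. The pads swing forward as they close: fully open they stand 13 mm farther back than shut.
Start: joints at [-1.43, 0.377, 0.081, 1.274, 0, 1.46], TCP at [142.712, -557.046, 231.329] pointing down, gripper open.
Joint ranges: [-2.72, 2.72], [-0.84, 1.66], [-1.02, 1.22], [-1.77, 2.12], [-1.37, 1.28], [-3.14, 3.14]. Speed limits (rad/s): [2.57, 2.57, 3.14, 3.14, 3.14, 3.14].

INTERFACE

Orientations are given as a unit quaternion [x, y, z, w].
In Python, from cell import bot gives the robot as it stands.
- The arm moves only by the tool drive_tool, never from a script. Its argument "series" is a list of rows, each a list of 6 numbers: the shift along the tool's x, y, z as a fraction of full scale, then the turn, a rotation vector about the tool's x, y, z as a fraction of full scale. In form: [[x, y, z, rx, ry, rz], ...]. A call has 1 to 5 rows; each row shifts and turns the commanded pose from where the row before left it, along the tool's axes as they then stand; what a row does not reach is not made up. Full scale, the value 1, is 0.25 m for a shift and 90 degrees for a turn. A row lasts 1/12 s, in which the tool goes at most 41.7 mm and 7.16 degrees, less where a joint would pass 70% of its speed; a pose out of reach is approached as far as the arm can. A call with a number of a shift or a turn outside -1 to 1 is refused whole. A call with a gripper value outside its range is refused whole. "grip" is the opening, from -1 (shut) to 1 (fully open), set as the call begins (left out, the last holds). The fingers move at their own pace and stop on an object; "grip_force" is the grip in N (left out, the last holds). Time passes only in rows, so rows that do not move let the fingers close. It gives the time, the measured TCP pose, the force, the opening and the grip force at its end, in the units of the state.
- bot.read_state(): the state, without advancing time (a new reading comes with each control period).
- bot.get_image(name): name is "scene" or "top" or "wrist"; returns a dict with "color" (420x560x3 uint8, red, green, blue), "K" (3x3 intrinsics, pixels), "extrinsics" (4x4, takes a point from camera to world coordinates). Camera axes: x right, y down, z forward; pixel columns grow to the right and rows downward; lengths in mm; the calibration is good to about 2 mm. A picture is of the moment at which its call begins. There is no depth.
- bot.hand_in(): hands the job in; it is judged then, once.
The state is a dict: "time": time; "joint_positions": joint angles; "joint_vel": joint speeds; "effort": joint torques, N m; "tool_pos": TCP position; "ee_rot": TCP orientation; "contact_force": force on the tool from outside, world axes, zero at the start; "moment": the same for the moment, N m; "opening": finger opening in mm; "grip_force": force on a finger pad.
Only numpy, scipy, OpenCV 4.12 (cv2) and the standard library are available. Lean on these libraries where they do the work, as an engineer would, in place of code of your own. Each camera call takes 0.05 s, during which the arm holds its last target. There are 200 camera calls.

TASK

Lift the cover off the card cage and lay it flat, handle up, on free bench. Push every circuit card from the stand fully home in the cage, one to a slot, then seat the cover back flush over the two posts and lock it: slide one locking pin through the eye of each post from the outer side until its grip meets the post. Leave the other things on the bench where they are.

Things in the scene. Friction and masses are not known exactly. Their poses are not given: they have to be found in the camera images.
- cage: Open-topped aluminium card cage fixed to the bench, 118 (x) x 166 (y) mm, 5 mm walls, rim 95 mm high, floor 8 mm. Origin: centre of the underside; z up, x along the cards, y along the row of three slots. On the outside of each y end stands a flat steel post (24 x 8 mm, centred at y = +87 and -87 mm) with a rounded top at 123 mm; an eye goes through it along y.
- slot0 (a point): Floor of the cage's slot at y = -40 mm, mid-length: where the middle of a card's lower edge rests when home (8 mm above the cage's underside). Slots are 10 mm wide, mouths flared to 17 mm at 62 mm height, cut in guide blocks at the cage's two x ends, open between them; end walls 108 mm apart
- slot1 (a point): Floor of the cage's slot at y = 0 mm, mid-length: where the middle of a card's lower edge rests when home (8 mm above the cage's underside). Slots are 10 mm wide, mouths flared to 17 mm at 62 mm height, cut in guide blocks at the cage's two x ends, open between them; end walls 108 mm apart
- slot2 (a point): Floor of the cage's slot at y = 40 mm, mid-length: where the middle of a card's lower edge rests when home (8 mm above the cage's underside). Slots are 10 mm wide, mouths flared to 17 mm at 62 mm height, cut in guide blocks at the cage's two x ends, open between them; end walls 108 mm apart
- eye_left (a point): Centre of the eye of the cage's +y post on its outer (+y) face: 91 mm from the cage middle, 108 mm above its underside. The eye is 14 x 14 mm, from 101 to 115 mm height. The pin goes in along the cage's -y. Site axes are the cage's.
- eye_right (a point): Centre of the eye of the cage's -y post on its outer (-y) face, same size and height; the pin goes in along the cage's +y. Site axes are the cage's.
- cover: Loose aluminium plate, 124 (x) x 200 (y) x 6 mm, 350 g; two 28 x 12 mm holes at y = +87, -87 mm fit over the posts with 2 mm to spare. Origin: centre of its underside, z up. Black bar handle across its middle, 60 mm along y, 18 mm wide, 22 to 36 mm above the underside, open below. Starts on the cage rim; fits either way round. The bench around x 0.42, y -0.27 is free to lay it on.
- stand: Low grey card stand fixed to the bench, 118 (x) x 150 (y) x 32 mm, with three slots 8 mm wide at y = -45, 0, +45 mm and its floor at 6 mm. Origin: centre of its underside. Cards stand upright in it, along its x.
- card1: Green circuit card standing in the stand, 100 mm long (x), 6 mm thick (y), 60 mm high, with a black grip block on its top edge, 40 (x) x 14 (y) x 22 mm, so 82 mm high in all; 120 g. Origin: middle of its lower edge; z up. All cards are alike and any slot will do; two or three are present (None if absent).
- card2: Green circuit card standing in the stand, 100 mm long (x), 6 mm thick (y), 60 mm high, with a black grip block on its top edge, 40 (x) x 14 (y) x 22 mm, so 82 mm high in all; 120 g. Origin: middle of its lower edge; z up. All cards are alike and any slot will do; two or three are present (None if absent).
- card3: Green circuit card standing in the stand, 100 mm long (x), 6 mm thick (y), 60 mm high, with a black grip block on its top edge, 40 (x) x 14 (y) x 22 mm, so 82 mm high in all; 120 g. Origin: middle of its lower edge; z up. All cards are alike and any slot will do; two or three are present (None if absent).
- pin1: Locking pin lying on the bench, 95 mm long, 90 g: steel rod 10 mm thick, 50 mm long, rounded tip, on a grey grip 45 mm long, 20 mm wide, 22 mm high. Origin: on the underside at the shoulder where rod leaves grip; x to the tip, z up; the grip spans x = -45 to 0 mm; rod axis 5 mm above the underside (rod and grip flush below). Either pin fits either eye.
- pin2: Locking pin lying on the bench, 95 mm long, 90 g: steel rod 10 mm thick, 50 mm long, rounded tip, on a grey grip 45 mm long, 20 mm wide, 22 mm high. Origin: on the underside at the shoulder where rod leaves grip; x to the tip, z up; the grip spans x = -45 to 0 mm; rod axis 5 mm above the underside (rod and grip flush below). Either pin fits either eye.
- pin1_tip (a point): The very tip of pin1's rod, on its axis, 50 mm ahead of the shoulder
- pin2_tip (a point): The very tip of pin2's rod, on its axis, 50 mm ahead of the shoulder
- spool: Bystander, to be left alone: grey solder spool, 56 mm across, 46 mm high
- spray: Bystander, to be left alone: aluminium spray can, 60 mm across, 120 mm high
- driver: Bystander, to be left alone: black screwdriver 200 mm long, lying
- tray: Bystander, to be left alone: blue parts tray 100 x 140 x 30 mm
- jar: Bystander, to be left alone: amber jar 60 mm across, 75 mm high
- meter: Bystander, to be left alone: yellow multimeter 80 x 150 x 35 mm
Things that resemble listed ones, but are neither listed nor needed, are in the scene too. Leave any green look-alike of the cage alone.

How it is judged (in metres and radians):
On the way, in this order (a step that is already met when the one before it is completed fails the run):
1. the cover lies flat, handle up, on the bench beside the cage (height (world z) of cover below 0.015 m and angle between cover's own z axis and vertical below 0.1 rad and horizontal distance between cover and cage above 0.12 m), for 0.2 s.
2. every card is fully home in a slot of the cage (x of card1 in the frame of cage between -0.006 and 0.006 m and z of each of card1, card2, card3 in the frame of cage below 0.013 m and angle between each of card1, card2, card3's own z axis and vertical below 0.12 rad and angle between the y axis of each of card1, card2, card3 and the y axis of cage, either way round below 0.12 rad and (distance between card1 and slot0 below 0.009 m or distance between card1 and slot1 below 0.009 m or distance between card1 and slot2 below 0.009 m) and x of card2 in the frame of cage between -0.006 and 0.006 m and (distance between card2 and slot0 below 0.009 m or distance between card2 and slot1 below 0.009 m or distance between card2 and slot2 below 0.009 m) and x of card3 in the frame of cage between -0.006 and 0.006 m and (distance between card3 and slot0 below 0.009 m or distance between card3 and slot1 below 0.009 m or distance between card3 and slot2 below 0.009 m)), for 0.2 s.
3. the cover is seated flush on the cage, over both posts (z of cover in the frame of cage between 0.092 and 0.098 m and horizontal distance between cover and cage below 0.006 m and angle between the z axis of cover and the z axis of cage, either way round below 0.035 rad and angle between the x axis of cover and the x axis of cage, either way round below 0.06 rad), for 0.2 s.
At the end, for the whole second after the job is handed in: Each card present stands in a cage slot, within 5 mm of its floor and 0.12 rad; the cover lies flush on the rim (3 mm, 2 degrees); one pin is through each eye from outside, its shoulder within 10 mm of the post; all at rest (all of step 2 and all of step 3 and (((x of pin1 in the frame of cage between -0.008 and 0.008 m and y of pin1 in the frame of cage between 0.087 and 0.103 m and z of pin1 in the frame of cage between 0.096 and 0.11 m and y of pin1_tip in the frame of cage between 0.036 and 0.054 m and z of pin1_tip in the frame of cage between 0.0985 and 0.1145 m and x of pin1_tip in the frame of cage between -0.015 and 0.015 m) and (x of pin2 in the frame of cage between -0.008 and 0.008 m and y of pin2 in the frame of cage between -0.103 and -0.087 m and z of pin2 in the frame of cage between 0.096 and 0.11 m and y of pin2_tip in the frame of cage between -0.054 and -0.036 m and z of pin2_tip in the frame of cage between 0.0985 and 0.1145 m and x of pin2_tip in the frame of cage between -0.015 and 0.015 m)) or ((x of pin2 in the frame of cage between -0.008 and 0.008 m and y of pin2 in the frame of cage between 0.087 and 0.103 m and z of pin2 in the frame of cage between 0.096 and 0.11 m and y of pin2_tip in the frame of cage between 0.036 and 0.054 m and z of pin2_tip in the frame of cage between 0.0985 and 0.1145 m and x of pin2_tip in the frame of cage between -0.015 and 0.015 m) and (x of pin1 in the frame of cage between -0.008 and 0.008 m and y of pin1 in the frame of cage between -0.103 and -0.087 m and z of pin1 in the frame of cage between 0.096 and 0.11 m and y of pin1_tip in the frame of cage between -0.054 and -0.036 m and z of pin1_tip in the frame of cage between 0.0985 and 0.1145 m and x of pin1_tip in the frame of cage between -0.015 and 0.015 m))) and linear speed of each of card1, card2, card3, cover, pin1, pin2 below 0.02 m/s); the robot touches nothing.
It fails at once if a bystander (spool, spray can, screwdriver, tray, jar, multimeter) is moved more than 5 cm (distance of any of spool, spray, driver, tray, jar, meter from where it was at the start of the episode above 0.05 m).
Of card1, card2, card3 only 2 to 3 are there at a start; the rules pass over those that are not, and their reading is None.
At some moment in a run one of pin1, pin2 may be knocked a few centimetres aside while the robot is not near it.
It also fails if it takes over 205 s, if anything falls off the work surface, if the arm or the gripper's body presses on something with over 40 N, if the wrist force passes 120 N, or if a joint passes its speed limit or range.

## Working session

There is one attempt and no reset: what is moved stays moved. The work goes in short steps, Python scripts to look and compute and a tool call to move; the robot and the scene stay as the last step left them, time stands still between calls to the robot, and variables do not carry over. Pictures are saved under pics/ and viewed, at most 14 in all, crops included, and the job is handed in when it is done.

Besides the shell and the picture viewer there is one more tool, called after "Request:" by a JSON object that holds its "api" and its "payload". drive_tool: Moves the arm, as the interface text tells. Shift numbers are shares of 0.25 m and turn numbers shares of 90 degrees, none past 1 either way. Its arguments: {"type":"object","properties":{"series":{"type":"array"},"grip":{"type":"number"},"grip_force":{"type":"number"}},"required":["series"]}

```bash
mkdir -p pics; cat > h.py <<'E'
import numpy as np, cv2
from cell import bot
from scipy.spatial.transform import Rotation as R
def grab(n,f=None):
    d=bot.get_image(n)
    if f: cv2.imwrite('pics/'+f,cv2.cvtColor(d['color'],cv2.COLOR_RGB2BGR))
    np.savez('/tmp/'+(f or n)+'.npz',**d)
    return d
def load(f): return dict(np.load('/tmp/'+f+'.npz'))
def ray(d,u,v):
    T=np.array(d['extrinsics']);k=np.linalg.inv(d['K'])@[u,v,1]
    return T[:3,3],T[:3,:3]@k
def pt(d,u,v,z):
    o,r=ray(d,u,v);return o+r*(z-o[2])/r[2]
def proj(d,p):
    T=np.linalg.inv(np.array(d['extrinsics']));q=d['K']@(T[:3,:3]@np.array(p)+T[:3,3]);return q[:2]/q[2]
E
python3 - <<'E'
from h import *
print(bot.read_state())
for n in('top','scene','wrist'):
    d=grab(n,n+'0.png');print(n,d['K'],d['extrinsics'])
E
```

```text
{'time': 0.0, 'joint_positions': array([-1.43031048e+00,  3.78080577e-01,  7.95895175e-02,  1.27438208e+00,
       -6.85858454e-06,  1.46051073e+00]), 'joint_vel': array([-0.00039555,  0.00079489, -0.00028486,  0.00144444,  0.00249768,
       -0.00085513]), 'effort': array([-7.04808153e-04, -4.63607955e+01,  2.69872284e+01,  2.09186180e-02,
       -1.56748233e-04,  8.45539148e-06]), 'tool_pos': array([ 142.60484906, -556.3470729 ,  230.33678133]), 'ee_rot': array([ 9.92148968e-01,  1.25057372e-01, -1.91083665e-05, -1.03823601e-03]), 'contact_force': array([ 0.20909807, -0.25663545,  0.91495712]), 'moment': array([-0.00085665, -0.00453847,  0.02659695]), 'grip_force': 0.0, 'opening': 85.96412864068571}
top [[484.9422053    0.         283.67675318]
 [  0.         484.9422053  209.97977266]
 [  0.           0.           1.        ]] [[-1.90818140e-02 -9.80953651e-01  1.93302403e-01  1.54037398e+02]
 [-9.99780515e-01  2.03935660e-02  4.79827025e-03 -2.92569101e+01]
 [-8.64900602e-03 -1.93168416e-01 -9.81127493e-01  1.74653971e+03]
 [ 0.00000000e+00  0.00000000e+00  0.00000000e+00  1.00000000e+00]]
scene [[469.45072215   0.         276.88696196]
 [  0.         469.45072215 211.09614911]
 [  0.           0.           1.        ]] [[ 7.61555452e-01  5.05424309e-01 -4.05684066e-01  1.05124696e+03]
 [ 6.48099573e-01 -5.93432147e-01  4.77289463e-01 -6.96855051e+02]
 [ 4.87730590e-04 -6.26406062e-01 -7.79496765e-01  1.19806663e+03]
 [ 0.00000000e+00  0.00000000e+00  0.00000000e+00  1.00000000e+00]]
wrist [[342.11262324   0.         278.17621709]
 [  0.         342.11262324 207.43651745]
 [  0.           0.           1.        ]] [[ 2.47616603e-01 -9.20960092e-01 -3.00862969e-01  2.19640651e+02]
 [-9.68856738e-01 -2.35895435e-01 -7.52991744e-02 -5.36651643e+02]
 [-1.62466637e-03  3.10138441e-01 -9.50690017e-01  3.72233196e+02]
 [ 0.00000000e+00  0.00000000e+00  0.00000000e+00  1.00000000e+00]]
```

View pics/top0.png

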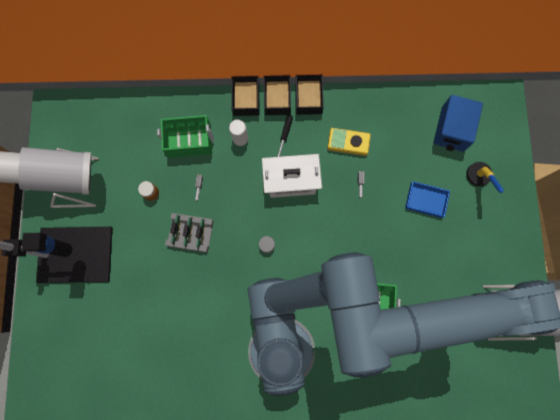

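View pics/scene0.png

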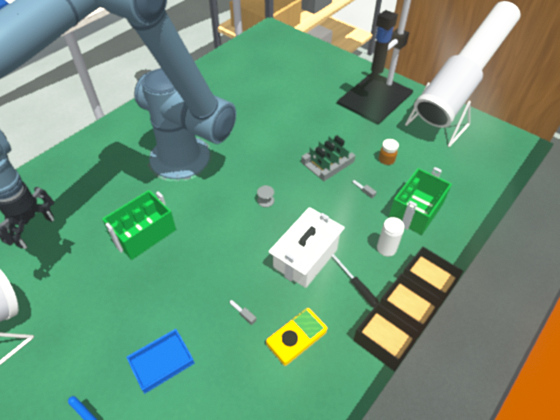

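The top view shows the cover on the cage at about (292,174) with a post at each end. The stand is at (189,233), the pins at (198,185) and (361,182), and the free bench lies right of the cage. I'll enlarge that area.

```bash
python3 - <<'E'
from h import *
a=cv2.imread('pics/top0.png')[120:260,150:385]
cv2.imwrite('pics/c1.png',cv2.resize(a,None,fx=3.4,fy=3.4,interpolation=cv2.INTER_CUBIC))
d=load('top0.png')
for n,u,v,z in[('cover',292,174,101),('stand',189,235,32),('pinL',198,185,10),('pinR',361,182,10),('spool',266,245,46),('spray',239,132,120),('free',0,0,0)]:
    print(n,pt(d,u,v,z).round())
print(proj(d,[420,-270,0]))
E
```

```text
cover [606. -53. 101.]
stand [408. 319.  32.]
pinL [597. 294.  10.]
pinR [ 595. -308.   10.]
spool [365.  44.  46.]
spray [759. 131. 120.]
free [1385. 1107.    0.]
[352.60908926 229.65689166]
```

View pics/c1.png

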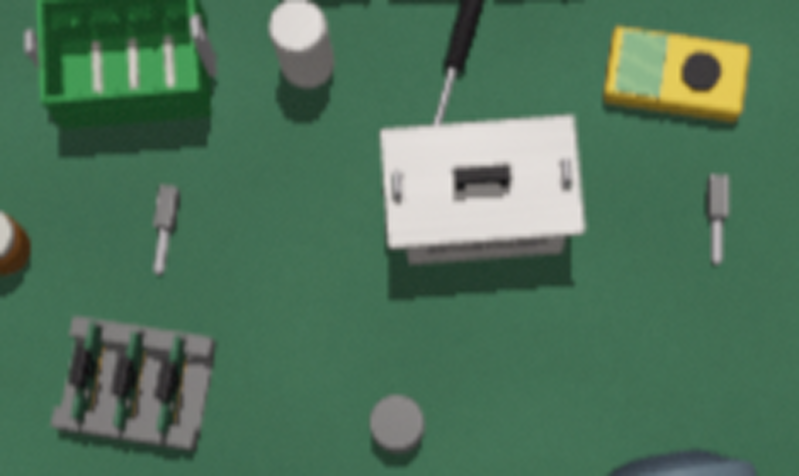

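The crop shows three cards in the stand. Both pins lie with their tips towards the robot, and the cover is turned a few degrees. Next I'll measure the cover, stand and pins.

```bash
cat >> h.py <<'E'
def mask(d,fn,box):
    u0,v0,u1,v1=box;c=d['color'].astype(int);m=fn(c).astype(np.uint8)
    k=np.zeros_like(m);k[v0:v1,u0:u1]=m[v0:v1,u0:u1];return k
def big(m):
    return max(cv2.findContours(m,cv2.RETR_EXTERNAL,cv2.CHAIN_APPROX_NONE)[0],key=cv2.contourArea)
def rect(d,c,z):
    p=np.array([pt(d,u,v,z)[:2] for u,v in c.reshape(-1,2)],np.float32)
    return cv2.minAreaRect(p)
def go(x,y,z,yaw=None):
    """tool-frame shift (fraction) to world target with tool down; yaw of tool x in deg"""
    s=bot.read_state();r=R.from_quat(s['ee_rot']);p=np.array(s['tool_pos'])
    if yaw is not None:
        c,sn=np.cos(np.radians(yaw)),np.sin(np.radians(yaw))
        g=R.from_matrix(np.array([[c,sn,0],[sn,-c,0],[0,0,-1]]))
        rv=(r.inv()*g).as_rotvec(degrees=True)
        print('turn deg',rv.round(2),'frac',(rv/90).round(4),'rows',np.ceil(np.abs(rv).max()/7.1))
        r=g
    dv=r.inv().apply(np.array([x,y,z])-p)
    print('at',p.round(1),'shift mm',dv.round(1),'frac',(dv/250).round(4),'rows',np.ceil(np.linalg.norm(dv)/41.5))
def yawnow():
    m=R.from_quat(bot.read_state()['ee_rot']).as_matrix();return np.degrees(np.arctan2(m[1,0],m[0,0]))
E
python3 - <<'E'
from h import *
d=load('top0.png')
g=lambda c:(c.min(2)>165)
c=big(mask(d,g,(255,145,330,206)));print('cover',rect(d,c,101))
c=d['color'];print('vals',c[174,280],c[160,290],c[193,290],c[225,178],c[233,190],c[180,199],c[192,197],c[215,195])
go(606,-53,300,93)
E
```

```text
cover ((613.8739013671875, -50.17030334472656), (131.00355529785156, 200.00914001464844), 3.3069255352020264)
vals [227 222 219] [228 224 220] [86 82 81] [45 52 37] [72 67 48] [133 131 131] [177 174 176] [ 68 109  85]
turn deg [-7.000e-02 -7.000e-02 -7.863e+01] frac [-8.000e-04 -8.000e-04 -8.737e-01] rows 12.0
at [ 142.6 -556.5  230.6] shift mm [478.6 489.1 -69.4] frac [ 1.9143  1.9564 -0.2777] rows 17.0
```

Request:
{"api": "drive_tool", "payload": {"series": [[0, 0, 0, 0, 0, -0.073], [0, 0, 0, 0, 0, -0.073], [0, 0, 0, 0, 0, -0.073], [0, 0, 0, 0, 0, -0.073]]}}

```text
time: 0.48
tool_pos: [142.7, -556.8, 230.9]
ee_rot: [0.937, 0.35, 0.0, -0.0]
contact_force: [-0.2, 0.3, 0.1]
opening: 85.2
grip_force: 0.0
```

Request:
{"api": "drive_tool", "payload": {"series": [[0, 0, 0, 0, 0, -0.073], [0, 0, 0, 0, 0, -0.073], [0, 0, 0, 0, 0, -0.073], [0, 0, 0, 0, 0, -0.073]]}}

```text
time: 0.82
tool_pos: [142.7, -556.7, 230.9]
ee_rot: [0.833, 0.554, 0.0, -0.0]
contact_force: [1.2, -0.1, -0.4]
opening: 85.5
grip_force: 0.0
```

Request:
{"api": "drive_tool", "payload": {"series": [[0, 0, 0, 0, 0, -0.073], [0, 0, 0, 0, 0, -0.073], [0, 0, 0, 0, 0, -0.073], [0, 0, 0, 0, 0, -0.073]]}}

```text
time: 1.15
tool_pos: [142.6, -556.8, 230.9]
ee_rot: [0.685, 0.729, 0.0, -0.0]
contact_force: [0.4, 0.3, -1.0]
opening: 85.4
grip_force: 0.0
```

Request:
{"api": "drive_tool", "payload": {"series": [[0.096, 0.098, -0.014, 0, 0, 0], [0.096, 0.098, -0.014, 0, 0, 0], [0.096, 0.098, -0.014, 0, 0, 0], [0.096, 0.098, -0.014, 0, 0, 0], [0.096, 0.098, -0.014, 0, 0, 0]]}}

```text
time: 1.57
tool_pos: [258.9, -428.9, 248.6]
ee_rot: [0.687, 0.726, 0.0, -0.0]
contact_force: [0.3, -0.1, 0.1]
opening: 85.3
grip_force: 0.0
```

Request:
{"api": "drive_tool", "payload": {"series": [[0.096, 0.098, -0.014, 0, 0, 0], [0.096, 0.098, -0.014, 0, 0, 0], [0.096, 0.098, -0.014, 0, 0, 0], [0.096, 0.098, -0.014, 0, 0, 0], [0.096, 0.098, -0.014, 0, 0, 0]]}}

```text
time: 1.98
tool_pos: [374.6, -302.1, 266.3]
ee_rot: [0.687, 0.727, -0.0, -0.0]
contact_force: [-0.6, -0.6, 1.1]
opening: 85.6
grip_force: 0.0
```

Request:
{"api": "drive_tool", "payload": {"series": [[0.096, 0.098, -0.014, 0, 0, 0], [0.096, 0.098, -0.014, 0, 0, 0], [0.096, 0.098, -0.014, 0, 0, 0], [0.096, 0.098, -0.014, 0, 0, 0], [0.096, 0.098, -0.014, 0, 0, 0]]}}

```text
time: 2.4
tool_pos: [490.2, -175.4, 283.8]
ee_rot: [0.687, 0.727, -0.0, -0.0]
contact_force: [0.0, -0.6, -0.5]
opening: 85.4
grip_force: 0.0
```

Request:
{"api": "drive_tool", "payload": {"series": [[0.096, 0.098, -0.014, 0, 0, 0], [0.096, 0.098, -0.014, 0, 0, 0], [0.096, 0.098, -0.014, 0, 0, 0], [0.096, 0.098, -0.014, 0, 0, 0], [0, 0, 0, 0, 0, 0]]}}

```text
time: 2.82
tool_pos: [585.0, -71.2, 297.1]
ee_rot: [0.685, 0.729, 0.001, -0.0]
contact_force: [-0.6, 0.1, 0.0]
opening: 85.5
grip_force: 0.0
```

```bash
python3 - <<'E'
from h import *
print(yawnow());d=grab('wrist','w1.png');go(608,-52,300,93);print(proj(d,[608,-52,101]),bot.read_state()['time'])
E
```

```text
93.54178090303918
turn deg [-0.02 -0.02  0.46] frac [-0.0002 -0.0002  0.0051] rows 1.0
at [583.4 -73.3 297. ] shift mm [20.  25.6 -3. ] frac [ 0.0801  0.1026 -0.0119] rows 1.0
[302.30935799 161.80810107] 2.8667
```

View pics/w1.png

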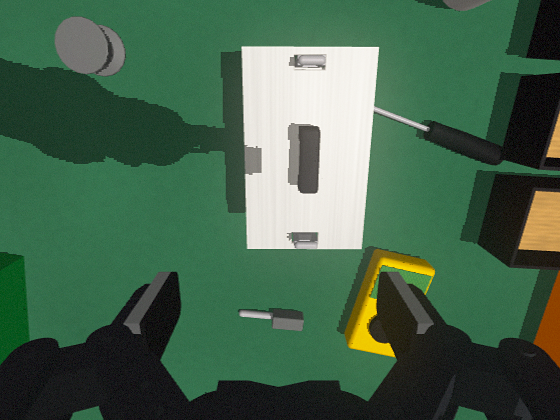

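The wrist view shows the plate at (245–378, 46–249), the handle at (310,160), the posts at (310,62) and (305,239), and the right pin at (270,318) with its tip to the left, towards the robot.

```bash
python3 - <<'E'
from h import *
d=load('w1.png')
c=big(mask(d,lambda c:c.min(2)>180,(235,35,390,260)));print('cover',rect(d,c,101))
q=cv2.approxPolyDP(cv2.convexHull(c),8,True).reshape(-1,2);print(q.tolist());P=np.array([pt(d,u,v,101)[:2] for u,v in q]);print(P.round(1).tolist())
h=big(mask(d,lambda c:c.max(2)<75,(285,115,330,200)));print('handle',rect(d,h,131))
g=lambda c:(c.max(2)-c.min(2)<14)&(c.min(2)>60)
p=big(mask(d,g,(235,300,310,335)));print('pin',rect(d,p,10),cv2.boundingRect(p))
E
```

```text
cover ((619.766357421875, -46.02875518798828), (139.1877899169922, 198.59764099121094), 3.289233922958374)
[[378, 47], [389, 115], [361, 248], [247, 248], [242, 47]]
[[667.5, 56.2], [686.9, -2.0], [679.1, -141.7], [556.1, -149.1], [545.1, 48.7]]
handle ((604.3408813476562, -66.68231201171875), (3.2179667949676514, 15.62231731414795), 11.60313892364502)
pin ((588.500244140625, -305.3173828125), (26.075748443603516, 97.01081848144531), 80.31031036376953) (239, 310, 65, 21)
```

```bash
python3 - <<'E'
from h import *
d=load('w1.png')
print(d['color'][160,[292,300,305,310,315,319,323]].tolist())
for u,v in[(299,126),(319,125),(320,192),(299,193),(310,159)]: print(pt(d,u,v,131).round(1))
t=load('top0.png');print(proj(t,[612,-46.5,101]),proj(t,[612,-46.5,131]))
s=load('scene0.png');print(proj(s,[612,-46.5,131]),[proj(s,pt(d,u,v,101)).round(1).tolist() for u,v in[(378,47),(361,248),(247,248),(242,47)]])
go(612,-46.5,160,93.3)
E
```

```text
[[144, 138, 135], [72, 70, 66], [81, 77, 77], [84, 82, 81], [81, 77, 73], [181, 174, 166], [244, 242, 235]]
[600.  -15.2 131. ]
[617.4 -13.3 131. ]
[624.3 -74.  131. ]
[604.9 -76.1 131. ]
[612.2 -43.7 131. ]
[290.15037806 172.46834055] [290.18904897 170.12929848]
[307.62841298 232.59557106] [[343.8, 227.0], [304.9, 273.7], [268.8, 251.0], [309.1, 207.4]]
turn deg [-0.02 -0.02  0.16] frac [-0.0002 -0.0002  0.0018] rows 1.0
at [583.4 -73.3 297. ] shift mm [ 25.2  30.1 137. ] frac [0.1006 0.1202 0.5481] rows 4.0
```

Request:
{"api": "drive_tool", "payload": {"series": [[0.05, 0.059, 0.1, 0, 0, 0.0018], [0.05, 0.059, 0.1, 0, 0, 0], [0, 0, 0.15, 0, 0, 0], [0, 0, 0.15, 0, 0, 0], [0, 0, 0.1, 0, 0, 0]]}}

```text
time: 3.28
tool_pos: [607.6, -49.5, 143.9]
ee_rot: [0.688, 0.725, -0.001, -0.002]
contact_force: [0.1, 0.2, -0.3]
opening: 85.0
grip_force: 0.0
```

Request:
{"api": "drive_tool", "payload": {"series": [[0, 0, 0.08, 0, 0, 0], [0, 0, 0.05, 0, 0, 0], [0, 0, 0.026, 0, 0, 0], [0, 0, 0, 0, 0, 0]]}}

```text
time: 3.62
tool_pos: [608.0, -49.7, 106.9]
ee_rot: [0.688, 0.725, -0.001, -0.002]
contact_force: [0.6, -0.2, 0.3]
opening: 85.4
grip_force: 0.0
```

Request:
{"api": "drive_tool", "payload": {"series": [[0, 0, 0, 0, 0, 0], [0, 0, 0, 0, 0, 0], [0, 0, 0, 0, 0, 0], [0, 0, 0, 0, 0, 0], [0, 0, 0, 0, 0, 0]], "grip": -1, "grip_force": 80}}

```text
time: 4.03
tool_pos: [610.7, -49.2, 109.6]
ee_rot: [0.688, 0.726, 0.0, 0.001]
contact_force: [-0.5, 0.3, 1.0]
opening: 25.5
grip_force: 0.0
```

Request:
{"api": "drive_tool", "payload": {"series": [[0, 0, 0, 0, 0, 0], [0, 0, 0, 0, 0, 0], [0, 0, 0, 0, 0, 0], [0, 0, 0, 0, 0, 0], [0, 0, 0, 0, 0, 0]]}}

```text
time: 4.45
tool_pos: [610.9, -49.2, 109.9]
ee_rot: [0.688, 0.726, 0.001, 0.001]
contact_force: [-0.4, 0.5, 5.7]
opening: 16.0
grip_force: 80.0
```

```bash
python3 - <<'E'
from h import *
s=bot.read_state();print(s['tool_pos'],yawnow(),s['opening']);go(420,-270,200)
E
```

```text
[610.93519108 -49.2085886  109.87527535] 93.05579084221479 16.005427083590938
at [610.9 -49.2 109.9] shift mm [-210.3 -202.2  -90.4] frac [-0.8414 -0.809  -0.3618] rows 8.0
```

Request:
{"api": "drive_tool", "payload": {"series": [[0, 0, -0.02, 0, 0, 0], [0, 0, -0.04, 0, 0, 0], [0, 0, -0.08, 0, 0, 0], [0, 0, -0.1, 0, 0, 0], [0, 0, -0.12, 0, 0, 0]]}}

```text
time: 4.87
tool_pos: [607.4, -48.7, 196.7]
ee_rot: [0.688, 0.726, -0.002, -0.003]
contact_force: [-0.0, 0.1, -3.6]
opening: 16.4
grip_force: 79.7
```

Request:
{"api": "drive_tool", "payload": {"series": [[-0.05, -0.05, 0, 0, 0, 0], [-0.1, -0.1, 0, 0, 0, 0], [-0.1, -0.1, 0, 0, 0, 0], [-0.1, -0.1, 0, 0, 0, 0], [-0.1, -0.1, 0, 0, 0, 0]]}}

```text
time: 5.28
tool_pos: [501.2, -167.7, 197.7]
ee_rot: [0.688, 0.726, -0.001, -0.002]
contact_force: [1.1, -0.9, -4.8]
opening: 16.1
grip_force: 79.9
```

Request:
{"api": "drive_tool", "payload": {"series": [[-0.1, -0.1, 0, 0, 0, 0], [-0.1, -0.1, 0, 0, 0, 0], [-0.1, -0.1, 0, 0, 0, 0], [-0.09, -0.06, 0, 0, 0, 0], [0, 0, 0, 0, 0, 0]]}}

```text
time: 5.7
tool_pos: [415.3, -272.7, 198.0]
ee_rot: [0.69, 0.724, -0.002, -0.001]
contact_force: [0.7, -0.4, -4.6]
opening: 16.5
grip_force: 80.0
```

```bash
python3 - <<'E'
from h import *
s=bot.read_state();print(s['tool_pos'],yawnow(),s['opening'],s['contact_force']);go(420,-270,16.5)
grab('top','top1.png')
E
```

```text
[ 415.28607357 -272.71751658  197.9534064 ] 92.70069703011508 16.487305742354113 [ 0.68406377 -0.41578792 -4.59085542]
at [ 415.3 -272.7  198. ] shift mm [  2.6   5.6 181.4] frac [0.0106 0.0224 0.7257] rows 5.0
```

View pics/top1.png

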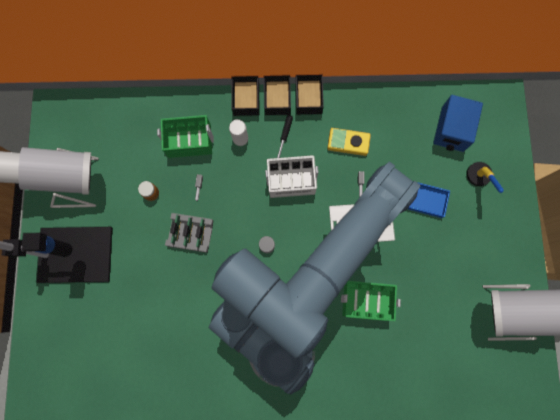

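The cover is off the cage and held, and its landing spot (roughly x 358–482) is free. I'll lower it.

Request:
{"api": "drive_tool", "payload": {"series": [[0.01, 0.022, 0.15, 0, 0, 0], [0, 0, 0.15, 0, 0, 0], [0, 0, 0.15, 0, 0, 0], [0, 0, 0.12, 0, 0, 0], [0, 0, 0.06, 0, 0, 0]]}}

```text
time: 6.17
tool_pos: [421.5, -263.1, 36.7]
ee_rot: [0.688, 0.726, -0.0, -0.004]
contact_force: [-0.6, -0.3, -5.6]
opening: 16.0
grip_force: 79.9
```

Request:
{"api": "drive_tool", "payload": {"series": [[0, 0, 0.04, 0, 0, 0], [0, 0, 0.03, 0, 0, 0], [0, 0, 0.015, 0, 0, 0], [0, 0, 0, 0, 0, 0], [0, 0, 0, 0, 0, 0]]}}

```text
time: 6.58
tool_pos: [425.3, -267.3, 21.0]
ee_rot: [0.688, 0.726, 0.0, 0.001]
contact_force: [0.5, 0.7, -3.6]
opening: 16.5
grip_force: 79.9
```

Request:
{"api": "drive_tool", "payload": {"series": [[0, 0, 0.01, 0, 0, 0], [0, 0, 0.01, 0, 0, 0], [0, 0, 0, 0, 0, 0], [0, 0, 0, 0, 0, 0]]}}

```text
time: 6.92
tool_pos: [424.4, -266.9, 15.2]
ee_rot: [0.688, 0.726, -0.0, 0.0]
contact_force: [-0.9, -0.3, -4.4]
opening: 16.1
grip_force: 80.0
```

Request:
{"api": "drive_tool", "payload": {"series": [[0, 0, 0.004, 0, 0, 0], [0, 0, 0.002, 0, 0, 0], [0, 0, 0, 0, 0, 0], [0, 0, 0, 0, 0, 0]]}}

```text
time: 7.25
tool_pos: [424.5, -267.0, 14.8]
ee_rot: [0.688, 0.726, -0.0, 0.0]
contact_force: [-2.3, 1.5, 7.4]
opening: 16.1
grip_force: 81.5
```

```bash
python3 - <<'E'
from h import *
s=bot.read_state();print(s['tool_pos'],yawnow(),s['contact_force'])
E
```

```text
[ 424.47902126 -267.00884654   14.84701417] 93.04717312750573 [-2.25065591  1.49096495  7.37181648]
```

Request:
{"api": "drive_tool", "payload": {"series": [[0, 0, 0, 0, 0, 0], [0, 0, 0, 0, 0, 0], [0, 0, 0, 0, 0, 0], [0, 0, 0, 0, 0, 0], [0, 0, 0, 0, 0, 0]], "grip": 1}}

```text
time: 7.67
tool_pos: [424.5, -267.0, 13.6]
ee_rot: [0.688, 0.726, 0.0, 0.0]
contact_force: [0.8, 1.0, -0.3]
opening: 75.4
grip_force: 0.0
```

Request:
{"api": "drive_tool", "payload": {"series": [[0, 0, -0.05, 0, 0, 0], [0, 0, -0.15, 0, 0, 0], [0, 0, -0.15, 0, 0, 0], [0, 0, -0.15, 0, 0, 0], [0, 0, -0.15, 0, 0, 0]]}}

```text
time: 8.08
tool_pos: [424.0, -266.5, 177.7]
ee_rot: [0.688, 0.726, -0.0, -0.0]
contact_force: [1.2, -1.0, -0.1]
opening: 85.2
grip_force: 0.0
```

Request:
{"api": "drive_tool", "payload": {"series": [[0, 0, -0.15, 0, 0, 0], [0, 0, -0.15, 0, 0, 0], [0, 0, -0.1, 0, 0, 0], [0, 0, 0, 0, 0, 0]]}}

```text
time: 8.42
tool_pos: [426.7, -268.8, 282.2]
ee_rot: [0.688, 0.726, 0.0, 0.005]
contact_force: [0.1, 0.1, -0.5]
opening: 85.4
grip_force: 0.0
```

```bash
python3 - <<'E'
from h import *
s=bot.read_state();print(s['time'],s['tool_pos'],yawnow());
go(560,180,330,180)
E
```

```text
8.4167 [ 426.7481529  -268.76979646  282.22215854] 93.04743292721975
turn deg [ 4.000e-02  6.800e-01 -8.695e+01] frac [ 5.000e-04  7.500e-03 -9.661e-01] rows 13.0
at [ 426.7 -268.8  282.2] shift mm [-133.3  448.8  -47.8] frac [-0.533   1.7951 -0.1911] rows 12.0
```

Request:
{"api": "drive_tool", "payload": {"series": [[0, 0, 0, 0, 0, -0.0743], [0, 0, 0, 0, 0, -0.0743], [0, 0, 0, 0, 0, -0.0743], [0, 0, 0, 0, 0, -0.0743], [0, 0, 0, 0, 0, -0.0743]]}}

```text
time: 8.83
tool_pos: [424.1, -266.6, 275.2]
ee_rot: [0.448, 0.894, 0.0, -0.001]
contact_force: [0.2, -0.2, 0.8]
opening: 85.6
grip_force: 0.0
```

Request:
{"api": "drive_tool", "payload": {"series": [[0, 0, 0, 0, 0, -0.0743], [0, 0, 0, 0, 0, -0.0743], [0, 0, 0, 0, 0, -0.0743], [0, 0, 0, 0, 0, -0.0743], [0, 0, 0, 0, 0, -0.0743]]}}

```text
time: 9.25
tool_pos: [424.1, -266.6, 275.1]
ee_rot: [0.172, 0.985, 0.0, -0.001]
contact_force: [0.1, -0.1, -0.0]
opening: 85.8
grip_force: 0.0
```

Request:
{"api": "drive_tool", "payload": {"series": [[0, 0, 0, 0, 0, -0.0743], [0, 0, 0, 0, 0, -0.0743], [0, 0, 0, 0, 0, -0.0743], [-0.059, 0.125, -0.01, 0, 0, 0], [-0.059, 0.125, -0.01, 0, 0, 0]]}}

```text
time: 9.67
tool_pos: [453.5, -204.6, 279.9]
ee_rot: [0.002, 1.0, 0.0, -0.001]
contact_force: [0.7, -0.2, -0.5]
opening: 85.5
grip_force: 0.0
```

Request:
{"api": "drive_tool", "payload": {"series": [[-0.059, 0.125, -0.01, 0, 0, 0], [-0.059, 0.125, -0.01, 0, 0, 0], [-0.059, 0.125, -0.01, 0, 0, 0], [-0.059, 0.125, -0.01, 0, 0, 0], [-0.059, 0.125, -0.01, 0, 0, 0]]}}

```text
time: 10.08
tool_pos: [527.9, -46.4, 292.8]
ee_rot: [0.0, 1.0, 0.0, -0.0]
contact_force: [0.4, -0.9, 0.1]
opening: 85.4
grip_force: 0.0
```

Request:
{"api": "drive_tool", "payload": {"series": [[0, 0, 0, 0, 0, 0], [0, 0, 0, 0, 0, 0], [0, 0, 0, 0, 0, 0]]}}

```text
time: 10.33
tool_pos: [527.3, -48.2, 292.8]
ee_rot: [-0.0, 1.0, -0.0, -0.001]
contact_force: [0.2, -0.1, 0.1]
opening: 85.5
grip_force: 0.0
```

```bash
python3 - <<'E'
from h import *
s=bot.read_state();print(s['time'],s['tool_pos'],yawnow(),s['joint_positions'].round(2));
grab('wrist','w2.png');go(410,310,300,180)
E
```

```text
10.3333 [527.33230488 -48.19813655 292.7653271 ] -179.9964683541535 [-0.21  0.28  0.1   1.39 -0.   -0.21]
turn deg [-0.01 -0.07 -0.06] frac [-0.0002 -0.0008 -0.0007] rows 1.0
at [527.2 -48.7 292.9] shift mm [117.2 358.7  -7.1] frac [ 0.4687  1.4348 -0.0284] rows 10.0
```

View pics/w2.png

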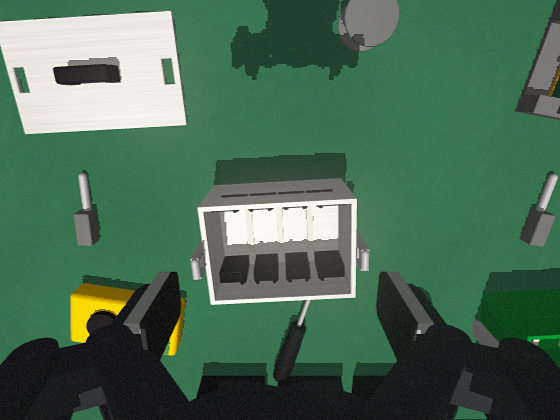

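The wrist view shows the open cage with outer rim corners near (200,209), (355,200), (355,297) and (211,303), and three slot gaps. Both pins are visible at (85,210) and (542,210), tips up (towards the robot). The cover is flat at upper left.

```bash
python3 - <<'E'
from h import *
d=load('w2.png')
m=mask(d,lambda c:c.min(2)>190,(192,190,365,310));c=big(m)
q=cv2.approxPolyDP(cv2.convexHull(c),6,True).reshape(-1,2);P=np.array([pt(d,u,v,95)[:2] for u,v in q]);print(q.tolist(),P.round(1).tolist(),P.mean(0))
# slot dividers bright/dark at row profile
for v in(255,268): print(v,d['color'][v,215:350].min(1).tolist())
g=lambda c:(c.max(2)-c.min(2)<16)&(c.min(2)>60)
for n,b in(('R',(70,165,105,255)),('L',(520,165,560,255))):
    p=big(mask(d,g,b));print('pin',n,rect(d,p,10),cv2.boundingRect(p))
w=big(mask(d,lambda c:c.min(2)>170,(0,5,192,140)));q=cv2.approxPolyDP(cv2.convexHull(w),5,True).reshape(-1,2);P=np.array([pt(d,u,v,6)[:2] for u,v in q]);print(P.round(1).tolist(),P.mean(0),rect(d,w,6))
E
```

```text
[[356, 199], [353, 297], [305, 309], [211, 304], [198, 207]] [[548.9, 32.5], [665.4, 37.2], [681.3, -17.2], [674.7, -125.3], [557.5, -131.8]] [625.56997598 -40.93635082]
255 [97, 97, 97, 96, 98, 95, 94, 93, 94, 105, 129, 126, 128, 131, 131, 125, 119, 101, 107, 105, 107, 93, 74, 74, 73, 73, 70, 54, 58, 55, 56, 43, 41, 68, 107, 128, 120, 125, 126, 126, 114, 53, 46, 50, 48, 55, 52, 50, 51, 48, 51, 56, 54, 51, 47, 55, 49, 55, 55, 57, 53, 51, 75, 112, 129, 124, 124, 124, 124, 114, 75, 52, 59, 53, 58, 52, 57, 54, 52, 58, 53, 59, 56, 59, 53, 53, 57, 58, 56, 58, 55, 54, 82, 131, 127, 123, 123, 125, 122, 88, 53, 51, 58, 50, 58, 55, 56, 55, 56, 51, 53, 58, 48, 51, 52, 53, 55, 56, 54, 52, 46, 49, 51, 51, 56, 79, 103, 102, 109, 105, 106, 101, 105, 109, 107]
268 [96, 96, 94, 96, 91, 83, 23, 31, 35, 39, 34, 29, 28, 37, 25, 36, 37, 37, 36, 30, 35, 43, 36, 38, 43, 37, 36, 44, 31, 42, 40, 37, 38, 58, 97, 105, 106, 109, 90, 49, 40, 43, 38, 42, 43, 45, 46, 45, 44, 46, 44, 43, 45, 45, 47, 45, 41, 48, 51, 46, 44, 47, 48, 80, 109, 102, 102, 104, 104, 109, 94, 42, 49, 47, 54, 48, 52, 51, 47, 50, 48, 53, 50, 51, 52, 54, 46, 49, 51, 46, 53, 49, 50, 49, 66, 95, 109, 108, 105, 110, 97, 68, 44, 47, 50, 48, 51, 54, 51, 50, 51, 47, 43, 47, 53, 52, 50, 43, 51, 48, 46, 46, 43, 51, 49, 47, 50, 50, 42, 69, 100, 109, 106, 106, 99]
pin R ((616.705810546875, -308.7466125488281), (20.2906551361084, 44.88217544555664), 87.89473724365234) (73, 214, 20, 32)
pin L ((616.944091796875, 303.0726013183594), (20.814680099487305, 45.742591857910156), 82.7010498046875) (529, 213, 27, 34)
[[357.5, -168.2], [479.8, -161.9], [490.5, -359.8], [391.8, -365.7], [368.3, -359.8]] [ 417.59369501 -283.0847084 ] ((424.17279052734375, -263.95233154296875), (123.48887634277344, 199.72593688964844), 3.1415553092956543)
```

Request:
{"api": "drive_tool", "payload": {"series": [[0.046, 0.143, 0, 0, 0, 0], [0.046, 0.143, 0, 0, 0, 0], [0.046, 0.143, 0, 0, 0, 0], [0.046, 0.143, 0, 0, 0, 0], [0.046, 0.143, 0, 0, 0, 0]]}}

```text
time: 10.8
tool_pos: [469.4, 130.5, 293.4]
ee_rot: [0.002, 1.0, -0.0, -0.0]
contact_force: [0.5, 0.3, -0.6]
opening: 85.3
grip_force: 0.0
```

Request:
{"api": "drive_tool", "payload": {"series": [[0.046, 0.143, 0, 0, 0, 0], [0.046, 0.143, 0, 0, 0, 0], [0.046, 0.143, 0, 0, 0, 0], [0.046, 0.143, 0, 0, 0, 0], [0.046, 0.143, 0, 0, 0, 0]]}}

```text
time: 11.22
tool_pos: [412.5, 309.6, 293.4]
ee_rot: [0.002, 1.0, -0.0, 0.0]
contact_force: [1.0, 0.3, -0.4]
opening: 85.2
grip_force: 0.0
```

Request:
{"api": "drive_tool", "payload": {"series": [[0, 0, 0, 0, 0, 0], [0, 0, 0, 0, 0, 0], [0, 0, 0, 0, 0, 0]]}}

```text
time: 11.47
tool_pos: [413.2, 308.2, 293.3]
ee_rot: [0.001, 1.0, -0.001, -0.0]
contact_force: [0.1, 0.2, -0.2]
opening: 85.2
grip_force: 0.0
```

```bash
python3 - <<'E'
from h import *
s=bot.read_state();print(s['time'],s['tool_pos'],yawnow());grab('wrist','w3.png')
E
```

```text
11.4667 [413.18285021 308.21520706 293.294895  ] 179.90214643420512
```

View pics/w3.png

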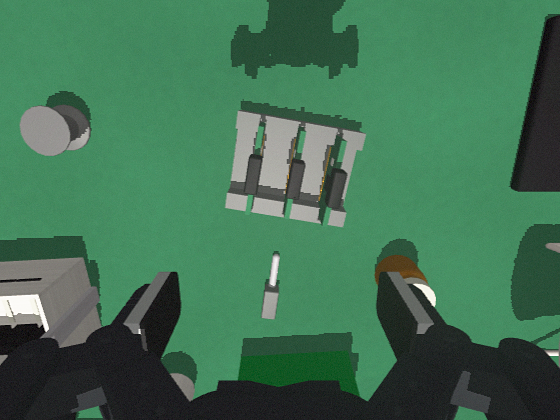

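```bash
python3 - <<'E'
from h import *
d=load('w3.png')
g=lambda c:(c.max(2)-c.min(2)<25)&(c.min(2)>110)
m=mask(d,g,(220,100,370,230));m=cv2.morphologyEx(m,cv2.MORPH_CLOSE,np.ones((13,13),np.uint8));c=big(m)
r=rect(d,c,32);print('stand',r)
q=cv2.approxPolyDP(cv2.convexHull(c),6,True).reshape(-1,2);print(q.tolist(),[pt(d,u,v,32)[:2].round(1).tolist() for u,v in q])
k=mask(d,lambda c:(c.max(2)<95)&(c.max(2)-c.min(2)<14),(235,140,350,215));k=cv2.morphologyEx(k,cv2.MORPH_OPEN,np.ones((5,5),np.uint8))
for c in cv2.findContours(k,cv2.RETR_EXTERNAL,cv2.CHAIN_APPROX_NONE)[0]:
    if cv2.contourArea(c)<150: continue
    print(cv2.boundingRect(c),rect(d,c,88)); p=c.reshape(-1,2);v=p[:,1].max();us=p[p[:,1]>=v-3][:,0];print('  far end',pt(d,us.mean(),v-1,88).round(1))
print(R.from_quat(bot.read_state()['ee_rot']).as_matrix()[:,2])
E
```

```text
stand ((419.6797790527344, 325.6357727050781), (149.19935607910156, 117.72078704833984), 79.98456573486328)
[[238, 111], [365, 134], [342, 226], [225, 207]] [[349.6, 262.6], [375.6, 408.7], [489.6, 388.4], [464.1, 242.1]]
(325, 169, 22, 42) ((426.9779968261719, 366.83245849609375), (20.88553237915039, 44.73235321044922), 85.09412384033203)
  far end [448.5 370.7  88. ]
(286, 159, 32, 48) ((419.8949890136719, 332.81597900390625), (50.511329650878906, 33.0206413269043), 0.27589353919029236)
  far end [443.9 339.1  88. ]
(235, 155, 50, 46) ((413.2624206542969, 291.2052917480469), (53.35499954223633, 43.92179489135742), 80.01687622070312)
  far end [437.2 302.   88. ]
[-1.03972691e-04 -7.89950066e-04 -9.99999683e-01]
```

```bash
python3 - <<'E'
from h import *
go(412.8,281,120,170)
E
```

```text
turn deg [-0.05 -0.    9.85] frac [-0.0005 -0.      0.1094] rows 2.0
at [413.4 307.9 293.4] shift mm [ -4.1 -26.6 173.4] frac [-0.0163 -0.1064  0.6934] rows 5.0
```

Request:
{"api": "drive_tool", "payload": {"series": [[0, 0, 0, 0, 0, 0.0547], [0, 0, 0, 0, 0, 0.0547], [-0.008, -0.053, 0.1, 0, 0, 0], [-0.008, -0.053, 0.1, 0, 0, 0], [0, 0, 0.15, 0, 0, 0]], "grip": -0.3}}

```text
time: 11.93
tool_pos: [414.8, 280.1, 207.7]
ee_rot: [0.088, 0.996, 0.001, 0.003]
contact_force: [1.0, 0.5, -0.4]
opening: 30.0
grip_force: 0.0
```

Request:
{"api": "drive_tool", "payload": {"series": [[0, 0, 0.15, 0, 0, 0], [0, 0, 0.12, 0, 0, 0], [0, 0, 0.075, 0, 0, 0], [0, 0, 0, 0, 0, 0], [0, 0, 0, 0, 0, 0]]}}

```text
time: 12.35
tool_pos: [411.9, 280.7, 119.3]
ee_rot: [0.087, 0.996, -0.001, -0.001]
contact_force: [1.0, 0.1, 1.1]
opening: 30.0
grip_force: 0.0
```

```bash
python3 - <<'E'
from h import *
go(412.8,281,60,170);s=bot.read_state();print(s['opening']);d=grab('wrist')
cv2.imwrite('pics/w4.png',cv2.cvtColor(d['color'],cv2.COLOR_RGB2BGR)[60:400,100:480])
E
```

```text
turn deg [-0.1  -0.11 -0.03] frac [-0.0011 -0.0012 -0.0003] rows 1.0
at [411.9 280.7 119.3] shift mm [-0.8  0.4 59.3] frac [-0.0033  0.0016  0.2372] rows 2.0
29.98205908442175
```

View pics/w4.png

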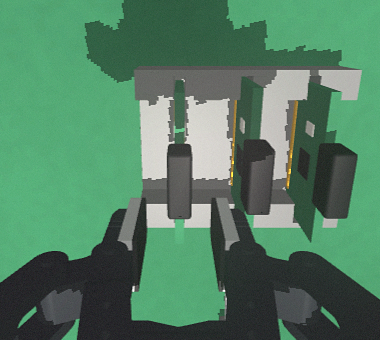

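The first card's block at crop x=180 sits centred between the fingers (133 and 227). I'll descend and grip.

Request:
{"api": "drive_tool", "payload": {"series": [[-0.003, 0.0016, 0.1, 0, 0, 0], [0, 0, 0.08, 0, 0, 0], [0, 0, 0.04, 0, 0, 0], [0, 0, 0.017, 0, 0, 0], [0, 0, 0, 0, 0, 0]]}}

```text
time: 12.82
tool_pos: [413.4, 282.8, 60.9]
ee_rot: [0.086, 0.996, 0.0, 0.0]
contact_force: [-0.7, 0.3, -0.6]
opening: 29.8
grip_force: 0.0
```

Request:
{"api": "drive_tool", "payload": {"series": [[0, 0, 0, 0, 0, 0], [0, 0, 0, 0, 0, 0], [0, 0, 0, 0, 0, 0], [0, 0, 0, 0, 0, 0], [0, 0, 0, 0, 0, 0]], "grip": -1, "grip_force": 50}}

```text
time: 13.23
tool_pos: [414.1, 282.8, 62.0]
ee_rot: [0.086, 0.996, -0.0, 0.001]
contact_force: [0.1, -3.8, 5.3]
opening: 13.4
grip_force: 49.3
```

Request:
{"api": "drive_tool", "payload": {"series": [[0, 0, 0, 0, 0, 0], [0, 0, 0, 0, 0, 0]]}}

```text
time: 13.4
tool_pos: [414.0, 282.7, 62.0]
ee_rot: [0.086, 0.996, -0.0, 0.001]
contact_force: [-0.3, -4.0, 5.7]
opening: 13.3
grip_force: 49.3
```

Request:
{"api": "drive_tool", "payload": {"series": [[0, 0, -0.04, 0, 0, 0], [0, 0, -0.1, 0, 0, 0], [0, 0, -0.15, 0, 0, 0], [0, 0, -0.15, 0, 0, 0], [0, 0, -0.15, 0, 0, 0]]}}

```text
time: 13.82
tool_pos: [412.4, 283.0, 210.4]
ee_rot: [0.086, 0.996, 0.0, -0.0]
contact_force: [-0.1, 0.4, -1.2]
opening: 13.1
grip_force: 48.9
```

```bash
python3 - <<'E'
from h import *
s=bot.read_state();print(s['tool_pos'],s['opening'],s['grip_force'],s['contact_force']);go(609,-6.7,210,183.1)
E
```

```text
[412.41716676 283.03830503 210.36603098] 13.108075357320459 48.92612814903259 [-0.11526631  0.40182737 -1.24443877]
turn deg [  0.04  -0.02 -12.95] frac [ 0.0005 -0.0002 -0.1439] rows 2.0
at [412.4 283.  210.4] shift mm [-180.6 -299.9    0.4] frac [-0.7225 -1.1998  0.0015] rows 9.0
```

Request:
{"api": "drive_tool", "payload": {"series": [[0, 0, 0, 0, 0, -0.072], [0, 0, 0, 0, 0, -0.072], [-0.0723, -0.12, 0, 0, 0, 0], [-0.0723, -0.12, 0, 0, 0, 0], [-0.0723, -0.12, 0, 0, 0, 0]]}}

```text
time: 14.23
tool_pos: [472.5, 195.8, 209.2]
ee_rot: [-0.028, 1.0, 0.001, 0.001]
contact_force: [-0.0, 0.8, -0.6]
opening: 13.0
grip_force: 49.1
```

Request:
{"api": "drive_tool", "payload": {"series": [[-0.0723, -0.12, 0, 0, 0, 0], [-0.0723, -0.12, 0, 0, 0, 0], [-0.0723, -0.12, 0, 0, 0, 0], [-0.0723, -0.12, 0, 0, 0, 0], [-0.0723, -0.12, 0, 0, 0, 0]]}}

```text
time: 14.65
tool_pos: [571.2, 49.9, 209.0]
ee_rot: [-0.027, 1.0, 0.0, 0.001]
contact_force: [-0.2, 0.9, -0.9]
opening: 12.9
grip_force: 49.1
```

Request:
{"api": "drive_tool", "payload": {"series": [[-0.0723, -0.12, 0, 0, 0, 0], [-0.0723, -0.12, 0, 0, 0, 0], [0, 0, 0, 0, 0, 0], [0, 0, 0, 0, 0, 0]]}}

```text
time: 14.98
tool_pos: [610.6, -8.3, 208.3]
ee_rot: [-0.026, 1.0, 0.0, 0.0]
contact_force: [0.1, 0.3, -1.7]
opening: 13.2
grip_force: 49.3
```

```bash
python3 - <<'E'
from h import *
s=bot.read_state();print(s['time']);go(609,-6.0,64,183.1)
grab('wrist','w5.png')
E
```

```text
14.9833
turn deg [ 0.04  0.04 -0.17] frac [ 0.0004  0.0004 -0.0019] rows 1.0
at [610.6  -8.3 208.3] shift mm [  1.5   2.4 144.3] frac [0.0059 0.0096 0.5771] rows 4.0
```

View pics/w5.png

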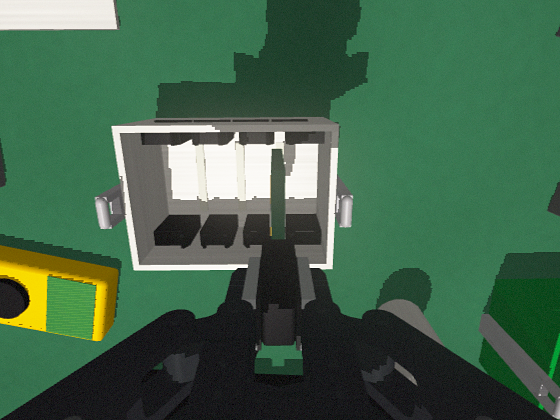

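The card hangs at u≈278 over the third slot, and the cage rim corners are sharp here, so I'll measure them again.

```bash
python3 - <<'E'
from h import *
d=load('w5.png')
m=mask(d,lambda c:c.min(2)>190,(108,118,345,275));c=big(m)
q=cv2.approxPolyDP(cv2.convexHull(c),6,True).reshape(-1,2);P=np.array([pt(d,u,v,95)[:2] for u,v in q]);print(q.tolist(),P.round(1).tolist(),P.mean(0))
E
```

```text
[[284, 132], [269, 197], [173, 198], [167, 145]] [[556.0, -6.6], [606.0, -15.4], [610.6, -89.9], [569.8, -92.5]] [585.6218968  -51.09913787]
```

```bash
python3 - <<'E'
from h import *
d=load('w5.png')
m=mask(d,lambda c:c.min(2)>190,(108,121,345,275));c=cv2.convexHull(cv2.findNonZero(m))
q=cv2.approxPolyDP(c,5,True).reshape(-1,2);P=np.array([pt(d,u,v,95)[:2] for u,v in q]);print(q.tolist(),P.round(1).tolist(),P.mean(0))
# dividers and card bottom check: slot2 mouth centre & card lower edge at z=154
t=np.radians(3.1);C=np.array([611.3,-46.7]);X=np.array([np.cos(t),np.sin(t)]);Y=np.array([-np.sin(t),np.cos(t)])
for y in(-40,0,40):
  print(y,[proj(d,[*(C+Y*y+X*x),62]).round().tolist() for x in(-54,-20,54)])
E
```

```text
[[331, 268], [134, 269], [110, 227], [112, 126], [284, 132], [337, 148], [344, 225]] [[664.9, 38.7], [674.1, -125.1], [637.4, -141.2], [558.1, -131.8], [556.0, -6.6], [565.7, 33.4], [626.3, 45.3]] [611.78052738 -41.04368245]
-40 [[182.0, 127.0], [186.0, 168.0], [193.0, 247.0]]
0 [[231.0, 127.0], [233.0, 168.0], [236.0, 247.0]]
40 [[280.0, 127.0], [280.0, 168.0], [280.0, 247.0]]
```

Request:
{"api": "drive_tool", "payload": {"series": [[0.005, 0.008, 0.06, 0, 0, -0.002], [0, 0, 0.1, 0, 0, 0], [0, 0, 0.1, 0, 0, 0], [0, 0, 0.05, 0, 0, 0], [0, 0, 0, 0, 0, 0]]}}

```text
time: 15.45
tool_pos: [606.4, -3.0, 128.1]
ee_rot: [-0.03, 1.0, 0.001, -0.002]
contact_force: [1.3, -0.5, -1.8]
opening: 13.1
grip_force: 49.2
```

Request:
{"api": "drive_tool", "payload": {"series": [[0, 0, 0.03, 0, 0, 0], [0, 0, 0.04, 0, 0, 0], [0, 0, 0.04, 0, 0, 0], [0, 0, 0.04, 0, 0, 0], [0, 0, 0, 0, 0, 0]]}}

```text
time: 15.87
tool_pos: [606.5, -4.7, 90.5]
ee_rot: [-0.029, 1.0, 0.0, -0.002]
contact_force: [0.2, 0.8, -1.2]
opening: 13.3
grip_force: 49.2
```

Request:
{"api": "drive_tool", "payload": {"series": [[0, 0, 0.04, 0, 0, 0], [0, 0, 0.03, 0, 0, 0], [0, 0, 0.02, 0, 0, 0], [0, 0, 0, 0, 0, 0], [0, 0, 0, 0, 0, 0]]}}

```text
time: 16.28
tool_pos: [608.0, -5.0, 70.1]
ee_rot: [-0.028, 1.0, 0.0, -0.0]
contact_force: [0.2, -0.6, -1.0]
opening: 13.3
grip_force: 49.3
```

```bash
python3 - <<'E'
from h import *
go(609.2,-6.4,64,183.1);print(bot.read_state()['contact_force'])
E
```

```text
turn deg [ 0.   -0.05  0.17] frac [ 0.     -0.0006  0.0018] rows 1.0
at [608.   -5.   70.1] shift mm [-1.1 -1.5  6.1] frac [-0.0046 -0.0059  0.0245] rows 1.0
[ 0.2421357  -0.57804132 -1.04755991]
```

Free so far. I'll lower the last 6 mm, release with a small opening, and rise.

Request:
{"api": "drive_tool", "payload": {"series": [[-0.004, -0.003, 0.012, 0, 0, 0], [0, 0, 0.012, 0, 0, 0], [0, 0, 0.003, 0, 0, 0], [0, 0, 0, 0, 0, 0], [0, 0, 0, 0, 0, 0]]}}

```text
time: 16.7
tool_pos: [610.4, -7.0, 64.4]
ee_rot: [-0.028, 1.0, -0.001, 0.001]
contact_force: [2.1, -4.9, -0.3]
opening: 13.1
grip_force: 50.8
```

Request:
{"api": "drive_tool", "payload": {"series": [[0, 0, 0, 0, 0, 0], [0, 0, 0, 0, 0, 0], [0, 0, 0, 0, 0, 0], [0, 0, 0, 0, 0, 0], [0, 0, 0, 0, 0, 0]], "grip": -0.4}}

```text
time: 17.12
tool_pos: [612.6, -10.8, 66.4]
ee_rot: [-0.027, 1.0, -0.005, 0.003]
contact_force: [1.8, -14.9, 6.6]
opening: 25.4
grip_force: 0.0
```

Request:
{"api": "drive_tool", "payload": {"series": [[0, 0, -0.05, 0, 0, 0], [0, 0, -0.1, 0, 0, 0], [0, 0, -0.15, 0, 0, 0], [0, 0, -0.15, 0, 0, 0], [0, 0, -0.15, 0, 0, 0]]}}

```text
time: 17.53
tool_pos: [608.7, -5.1, 215.3]
ee_rot: [-0.029, 1.0, 0.001, -0.0]
contact_force: [0.1, 0.6, -0.1]
opening: 25.4
grip_force: 0.0
```

```bash
python3 - <<'E'
from h import *
s=bot.read_state();print(s['tool_pos'],s['opening'])
d=grab('wrist','w6.png')
m=cv2.imread('pics/w6.png')[110:300,100:360];cv2.imwrite('pics/w6c.png',cv2.resize(m,None,fx=2,fy=2))
go(421,327,120,170)
E
```

```text
[608.68119402  -5.14533791 215.25092091] 25.35007151337046
turn deg [1.000e-02 6.900e-01 1.329e+01] frac [1.000e-04 7.600e-03 1.477e-01] rows 2.0
at [612.5  -5.5 224.1] shift mm [246.4 294.2 104.1] frac [0.9854 1.1769 0.4166] rows 10.0
```

View pics/w6c.png

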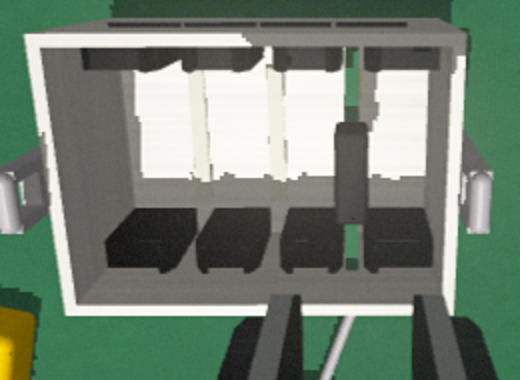

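Request:
{"api": "drive_tool", "payload": {"series": [[0, 0, 0, 0, 0, 0.0735], [0, 0, 0, 0, 0, 0.0735], [0.0985, 0.117, 0, 0, 0, 0], [0.0985, 0.117, 0, 0, 0, 0], [0.0985, 0.117, 0, 0, 0, 0]], "grip": -0.3}}

```text
time: 18.0
tool_pos: [551.1, 94.5, 213.5]
ee_rot: [0.088, 0.996, 0.001, -0.0]
contact_force: [0.3, -0.2, -0.7]
opening: 29.6
grip_force: 0.0
```

Request:
{"api": "drive_tool", "payload": {"series": [[0.0985, 0.117, 0, 0, 0, 0], [0.0985, 0.117, 0, 0, 0, 0], [0.0985, 0.117, 0, 0, 0, 0], [0.0985, 0.117, 0, 0, 0, 0], [0.0985, 0.117, 0, 0, 0, 0]]}}

```text
time: 18.42
tool_pos: [454.4, 260.6, 213.8]
ee_rot: [0.087, 0.996, 0.0, -0.0]
contact_force: [0.3, -0.1, -0.2]
opening: 30.1
grip_force: 0.0
```

Request:
{"api": "drive_tool", "payload": {"series": [[0.0985, 0.117, 0, 0, 0, 0], [0.0985, 0.117, 0, 0, 0, 0], [0, 0, 0.15, 0, 0, 0], [0, 0, 0.15, 0, 0, 0], [0, 0, 0.1, 0, 0, 0]]}}

```text
time: 18.83
tool_pos: [415.5, 325.7, 111.3]
ee_rot: [0.086, 0.996, -0.0, -0.001]
contact_force: [1.1, -0.2, -0.2]
opening: 29.7
grip_force: 0.0
```

Request:
{"api": "drive_tool", "payload": {"series": [[0, 0, 0, 0, 0, 0], [0, 0, 0, 0, 0, 0], [0, 0, 0, 0, 0, 0]]}}

```text
time: 19.08
tool_pos: [418.3, 325.6, 115.3]
ee_rot: [0.087, 0.996, 0.001, 0.001]
contact_force: [0.4, 0.6, 0.6]
opening: 30.0
grip_force: 0.0
```

```bash
python3 - <<'E'
from h import *
d=load('w6.png')
t=np.radians(3.1);C=np.array([611.2,-46.5]);X=np.array([np.cos(t),np.sin(t)]);Y=np.array([-np.sin(t),np.cos(t)])
print([proj(d,[*(C+Y*40+X*x),90]).round(1).tolist() for x in(-20,20)])
go(421.2,325.5,63,170)
d=grab('wrist','w7.png');k=mask(d,lambda c:(c.max(2)<95)&(c.max(2)-c.min(2)<14),(240,170,320,300))
for v in(215,225,235,245): print(v,np.where(k[v])[0].tolist()[::4])
E
```

```text
[[276.0, 175.1], [276.0, 222.2]]
turn deg [0.08 0.07 0.03] frac [0.0009 0.0008 0.0004] rows 1.0
at [418.3 325.6 115.3] shift mm [-2.9  0.5 52.3] frac [-0.0116  0.0018  0.2092] rows 2.0
215 [266, 270, 274, 278, 282, 286, 290]
225 [266, 270, 275, 280, 289]
235 [266, 270, 274, 278, 285, 290]
245 [266, 270, 274, 278, 282, 286, 290]
```

Card 1 is home: predicted (276, 175–222), seen (275, 172–221). Card 2 is centred under the fingers.

Request:
{"api": "drive_tool", "payload": {"series": [[-0.011, 0, 0.09, 0, 0, 0], [0, 0, 0.07, 0, 0, 0], [0, 0, 0.03, 0, 0, 0], [0, 0, 0.019, 0, 0, 0], [0, 0, 0, 0, 0, 0]]}}

```text
time: 19.55
tool_pos: [420.5, 324.6, 61.9]
ee_rot: [0.087, 0.996, 0.0, 0.0]
contact_force: [0.1, -0.1, -0.4]
opening: 29.8
grip_force: 0.0
```

Request:
{"api": "drive_tool", "payload": {"series": [[0, 0, 0, 0, 0, 0], [0, 0, 0, 0, 0, 0], [0, 0, 0, 0, 0, 0], [0, 0, 0, 0, 0, 0], [0, 0, 0, 0, 0, 0]], "grip": -1}}

```text
time: 19.97
tool_pos: [421.2, 325.2, 62.9]
ee_rot: [0.087, 0.996, 0.001, 0.001]
contact_force: [0.2, -0.4, 5.9]
opening: 13.2
grip_force: 49.9
```

Request:
{"api": "drive_tool", "payload": {"series": [[0, 0, 0, 0, 0, 0], [0, 0, 0, 0, 0, 0]]}}

```text
time: 20.13
tool_pos: [421.2, 325.2, 62.9]
ee_rot: [0.087, 0.996, 0.001, 0.001]
contact_force: [-0.2, -0.4, 6.1]
opening: 13.0
grip_force: 49.9
```

Request:
{"api": "drive_tool", "payload": {"series": [[0, 0, -0.04, 0, 0, 0], [0, 0, -0.1, 0, 0, 0], [0, 0, -0.15, 0, 0, 0], [0, 0, -0.15, 0, 0, 0], [0, 0, -0.15, 0, 0, 0]]}}

```text
time: 20.55
tool_pos: [419.1, 324.0, 210.6]
ee_rot: [0.087, 0.996, -0.001, -0.001]
contact_force: [1.0, 0.0, -2.3]
opening: 13.0
grip_force: 49.4
```

```bash
python3 - <<'E'
from h import *
s=bot.read_state();print(s['tool_pos'],s['opening'],s['grip_force'],s['contact_force']);go(611.2,-46.5,210,183.1)
E
```

```text
[419.06742262 323.97263173 210.59618471] 13.020053052595507 49.4374144077301 [ 1.03795232  0.02876505 -2.3212403 ]
turn deg [ -0.07  -0.08 -13.05] frac [-0.0007 -0.0009 -0.145 ] rows 2.0
at [419.1 324.  210.6] shift mm [-171.8 -380.3    0.6] frac [-0.6873 -1.5213  0.0024] rows 11.0
```

Request:
{"api": "drive_tool", "payload": {"series": [[0, 0, 0, 0, 0, -0.0725], [0, 0, 0, 0, 0, -0.0725], [-0.0625, -0.1383, 0, 0, 0, 0], [-0.0625, -0.1383, 0, 0, 0, 0], [-0.0625, -0.1383, 0, 0, 0, 0]]}}

```text
time: 20.97
tool_pos: [472.3, 222.7, 209.4]
ee_rot: [-0.028, 1.0, -0.0, -0.0]
contact_force: [-0.3, -0.8, -1.7]
opening: 13.0
grip_force: 49.5
```

Request:
{"api": "drive_tool", "payload": {"series": [[-0.0625, -0.1383, 0, 0, 0, 0], [-0.0625, -0.1383, 0, 0, 0, 0], [-0.0625, -0.1383, 0, 0, 0, 0], [-0.0625, -0.1383, 0, 0, 0, 0], [-0.0625, -0.1383, 0, 0, 0, 0]]}}

```text
time: 21.38
tool_pos: [559.8, 53.3, 209.3]
ee_rot: [-0.027, 1.0, 0.0, -0.0]
contact_force: [1.2, -0.1, -1.9]
opening: 12.7
grip_force: 49.5
```

Request:
{"api": "drive_tool", "payload": {"series": [[-0.0625, -0.1383, 0, 0, 0, 0], [-0.0625, -0.1383, 0, 0, 0, 0], [-0.0625, -0.1383, 0, 0, 0, 0], [0, 0, 0, 0, 0, 0], [0, 0, 0, 0, 0, 0]]}}

```text
time: 21.8
tool_pos: [612.4, -47.9, 208.6]
ee_rot: [-0.025, 1.0, 0.0, -0.001]
contact_force: [-0.0, 1.1, -1.4]
opening: 13.4
grip_force: 49.6
```

```bash
python3 - <<'E'
from h import *
go(610.7,-46.5,64.9,183.1)
E
```

```text
turn deg [ 0.02 -0.06 -0.2 ] frac [ 0.0002 -0.0007 -0.0023] rows 1.0
at [612.4 -47.9 208.6] shift mm [  1.6   1.5 143.7] frac [0.0065 0.0059 0.5748] rows 4.0
```

Request:
{"api": "drive_tool", "payload": {"series": [[0.003, 0.003, 0.06, 0, 0, -0.002], [0, 0, 0.1, 0, 0, 0], [0, 0, 0.1, 0, 0, 0], [0, 0, 0.05, 0, 0, 0], [0, 0, 0, 0, 0, 0]]}}

```text
time: 22.22
tool_pos: [610.7, -43.3, 129.2]
ee_rot: [-0.029, 1.0, 0.001, -0.001]
contact_force: [2.6, -0.3, -2.9]
opening: 13.4
grip_force: 49.5
```

```bash
python3 - <<'E'
from h import *
go(610.9,-46.5,64.9,183.1)
E
```

```text
turn deg [ 0.1  -0.08  0.28] frac [ 0.0011 -0.0009  0.0031] rows 1.0
at [610.7 -43.3 129.2] shift mm [ 0.  -3.2 64.3] frac [ 0.     -0.0127  0.2571] rows 2.0
```

Request:
{"api": "drive_tool", "payload": {"series": [[0, 0, 0, 0, 0, 0], [0, 0, 0, 0, 0, 0]]}}

```text
time: 22.38
tool_pos: [611.0, -44.2, 132.3]
ee_rot: [-0.029, 1.0, 0.0, -0.0]
contact_force: [1.1, -0.2, -1.8]
opening: 13.0
grip_force: 49.7
```

```bash
python3 - <<'E'
from h import *
go(610.9,-46.5,64.9,183.1)
E
```

```text
turn deg [ 0.01 -0.02  0.25] frac [ 0.0001 -0.0003  0.0028] rows 1.0
at [611.  -44.2 132.3] shift mm [ 0.2 -2.3 67.4] frac [ 0.0009 -0.0091  0.2694] rows 2.0
```

Request:
{"api": "drive_tool", "payload": {"series": [[0, -0.008, 0.02, 0, 0, 0.0028], [0, 0, 0.05, 0, 0, 0], [0, 0, 0.05, 0, 0, 0], [0, 0, 0.05, 0, 0, 0], [0, 0, 0.04, 0, 0, 0]]}}

```text
time: 22.8
tool_pos: [611.2, -47.2, 78.6]
ee_rot: [-0.026, 1.0, -0.0, -0.0]
contact_force: [0.4, 0.5, -1.5]
opening: 13.2
grip_force: 49.7
```

Request:
{"api": "drive_tool", "payload": {"series": [[0, 0, 0.03, 0, 0, 0], [0, 0, 0.02, 0, 0, 0], [0, 0, 0.01, 0, 0, 0], [0, 0, 0, 0, 0, 0], [0, 0, 0, 0, 0, 0]]}}

```text
time: 23.22
tool_pos: [611.5, -47.3, 64.9]
ee_rot: [-0.026, 1.0, -0.0, 0.0]
contact_force: [-2.4, 0.4, 3.9]
opening: 13.1
grip_force: 50.3
```

```bash
python3 - <<'E'
from h import *
go(610.9,-46.5,64.9,183.1);print(bot.read_state()['contact_force'])
E
```

```text
turn deg [-0.02  0.01 -0.08] frac [-0.0002  0.0001 -0.0009] rows 1.0
at [611.5 -47.3  64.9] shift mm [ 0.6  0.9 -0. ] frac [ 0.0023  0.0034 -0.    ] rows 1.0
[-2.38451242  0.42152997  3.93108925]
```

Card 2 is home: it touched the floor at the expected height. I'll release and go back for card 3.

Request:
{"api": "drive_tool", "payload": {"series": [[0, 0, 0, 0, 0, 0], [0, 0, 0, 0, 0, 0], [0, 0, 0, 0, 0, 0], [0, 0, 0, 0, 0, 0]], "grip": -0.45}}

```text
time: 23.55
tool_pos: [611.8, -47.3, 64.0]
ee_rot: [-0.026, 1.0, -0.0, 0.0]
contact_force: [-0.3, -0.5, 0.5]
opening: 23.2
grip_force: 0.0
```

Request:
{"api": "drive_tool", "payload": {"series": [[0, 0, -0.05, 0, 0, 0], [0, 0, -0.1, 0, 0, 0], [0, 0, -0.15, 0, 0, 0], [0, 0, -0.15, 0, 0, 0], [0, 0, -0.15, 0, 0, 0]]}}

```text
time: 23.97
tool_pos: [611.1, -47.2, 215.3]
ee_rot: [-0.026, 1.0, 0.0, -0.0]
contact_force: [0.0, 0.2, 0.8]
opening: 23.4
grip_force: 0.0
```

Request:
{"api": "drive_tool", "payload": {"series": [[0, 0, 0, 0, 0, 0.0725], [0, 0, 0, 0, 0, 0.0725], [0, 0, 0, 0, 0, 0]], "grip": -0.3}}

```text
time: 24.22
tool_pos: [612.3, -47.4, 215.1]
ee_rot: [0.088, 0.996, -0.0, 0.001]
contact_force: [0.3, -0.0, -0.5]
opening: 29.7
grip_force: 0.0
```

```bash
python3 - <<'E'
from h import *
go(428.2,369.8,115,170)
E
```

```text
turn deg [-0.    0.13 -0.14] frac [-0.0001  0.0014 -0.0015] rows 1.0
at [612.3 -47.4 215.1] shift mm [253.8 378.9 100.1] frac [1.0151 1.5155 0.4004] rows 12.0
```

Request:
{"api": "drive_tool", "payload": {"series": [[0.0846, 0.1263, 0, 0, 0, -0.0015], [0.0846, 0.1263, 0, 0, 0, 0], [0.0846, 0.1263, 0, 0, 0, 0], [0.0846, 0.1263, 0, 0, 0, 0], [0.0846, 0.1263, 0, 0, 0, 0]]}}

```text
time: 24.63
tool_pos: [533.2, 127.7, 213.3]
ee_rot: [0.085, 0.996, -0.0, -0.001]
contact_force: [0.2, 0.3, 0.1]
opening: 30.1
grip_force: 0.0
```

Request:
{"api": "drive_tool", "payload": {"series": [[0.0846, 0.1263, 0, 0, 0, 0], [0.0846, 0.1263, 0, 0, 0, 0], [0.0846, 0.1263, 0, 0, 0, 0], [0.0846, 0.1263, 0, 0, 0, 0], [0.0846, 0.1263, 0, 0, 0, 0]]}}

```text
time: 25.05
tool_pos: [456.1, 301.5, 213.3]
ee_rot: [0.085, 0.996, -0.0, -0.0]
contact_force: [0.4, -0.1, 0.3]
opening: 29.9
grip_force: 0.0
```

Request:
{"api": "drive_tool", "payload": {"series": [[0.0846, 0.1263, 0, 0, 0, 0], [0.0846, 0.1263, 0, 0, 0, 0], [0, 0, 0.15, 0, 0, 0], [0, 0, 0.15, 0, 0, 0], [0, 0, 0.1, 0, 0, 0]]}}

```text
time: 25.47
tool_pos: [424.8, 369.7, 110.7]
ee_rot: [0.084, 0.997, -0.001, -0.001]
contact_force: [-0.1, -0.1, -0.1]
opening: 30.3
grip_force: 0.0
```

Request:
{"api": "drive_tool", "payload": {"series": [[0, 0, 0, 0, 0, 0], [0, 0, 0, 0, 0, 0], [0, 0, 0, 0, 0, 0], [0, 0, 0, 0, 0, 0]]}}

```text
time: 25.8
tool_pos: [428.4, 370.5, 116.3]
ee_rot: [0.086, 0.996, 0.001, 0.002]
contact_force: [0.4, -0.2, 0.6]
opening: 29.9
grip_force: 0.0
```

```bash
python3 - <<'E'
from h import *
go(428.2,369.8,65,170)
d=grab('wrist','w8.png');k=mask(d,lambda c:(c.max(2)<95)&(c.max(2)-c.min(2)<14),(240,170,320,300))
for v in(215,225,235): print(v,np.where(k[v])[0].tolist()[::4])
E
```

```text
turn deg [0.15 0.16 0.12] frac [0.0017 0.0018 0.0014] rows 1.0
at [428.4 370.5 116.3] shift mm [ 0.1 -0.7 51.3] frac [ 0.0004 -0.0029  0.2051] rows 2.0
215 [265, 269, 273, 277, 281, 285]
225 [265, 269, 273, 277, 281, 286]
235 [265, 269, 273, 277, 281, 285]
```

Request:
{"api": "drive_tool", "payload": {"series": [[0, -0.005, 0.09, 0, 0, 0], [0, 0, 0.07, 0, 0, 0], [0, 0, 0.03, 0, 0, 0], [0, 0, 0.012, 0, 0, 0], [0, 0, 0, 0, 0, 0]]}}

```text
time: 26.27
tool_pos: [426.8, 368.4, 63.9]
ee_rot: [0.086, 0.996, 0.0, 0.0]
contact_force: [0.5, 0.4, -0.2]
opening: 30.2
grip_force: 0.0
```

Request:
{"api": "drive_tool", "payload": {"series": [[0, 0, 0, 0, 0, 0], [0, 0, 0, 0, 0, 0], [0, 0, 0, 0, 0, 0], [0, 0, 0, 0, 0, 0], [0, 0, 0, 0, 0, 0]], "grip": -1}}

```text
time: 26.68
tool_pos: [427.7, 369.2, 64.9]
ee_rot: [0.086, 0.996, 0.001, 0.001]
contact_force: [0.2, 0.2, 5.6]
opening: 13.1
grip_force: 50.4
```

Request:
{"api": "drive_tool", "payload": {"series": [[0, 0, 0, 0, 0, 0], [0, 0, 0, 0, 0, 0]]}}

```text
time: 26.85
tool_pos: [427.6, 369.2, 64.9]
ee_rot: [0.086, 0.996, 0.001, 0.001]
contact_force: [0.7, -0.1, 5.1]
opening: 13.0
grip_force: 50.4
```

Request:
{"api": "drive_tool", "payload": {"series": [[0, 0, -0.04, 0, 0, 0], [0, 0, -0.1, 0, 0, 0], [0, 0, -0.15, 0, 0, 0], [0, 0, -0.15, 0, 0, 0], [0, 0, -0.15, 0, 0, 0]]}}

```text
time: 27.27
tool_pos: [425.5, 367.7, 212.5]
ee_rot: [0.086, 0.996, -0.001, -0.001]
contact_force: [1.0, 0.7, -2.1]
opening: 13.2
grip_force: 49.6
```

Request:
{"api": "drive_tool", "payload": {"series": [[0, 0, 0, 0, 0, -0.0725], [0, 0, 0, 0, 0, -0.0725], [0, 0, 0, 0, 0, 0], [0, 0, 0, 0, 0, 0]]}}

```text
time: 27.6
tool_pos: [426.0, 368.1, 210.9]
ee_rot: [-0.026, 1.0, -0.0, -0.0]
contact_force: [-0.7, 0.8, -1.9]
opening: 13.0
grip_force: 49.5
```

```bash
python3 - <<'E'
from h import *
s=bot.read_state();print(s['tool_pos'],s['opening'],s['grip_force'],s['contact_force']);go(613.2,-86.4,215,183.1)
E
```

```text
[426.03468558 368.06979575 210.92770943] 12.972285099370687 49.53481435775757 [-0.66986681  0.8237534  -1.87959031]
turn deg [-0.04 -0.05 -0.1 ] frac [-0.0005 -0.0006 -0.0011] rows 1.0
at [426.  368.1 210.9] shift mm [-162.3 -463.9   -4.1] frac [-0.6493 -1.8557 -0.0163] rows 12.0
```

Request:
{"api": "drive_tool", "payload": {"series": [[-0.05, -0.1427, 0, 0, 0, 0], [-0.05, -0.1427, 0, 0, 0, 0], [-0.05, -0.1427, 0, 0, 0, 0], [-0.05, -0.1427, 0, 0, 0, 0], [-0.05, -0.1427, 0, 0, 0, 0]]}}

```text
time: 28.02
tool_pos: [498.2, 192.0, 210.3]
ee_rot: [-0.026, 1.0, -0.0, -0.001]
contact_force: [0.9, -0.5, -0.9]
opening: 13.0
grip_force: 49.6
```

Request:
{"api": "drive_tool", "payload": {"series": [[-0.05, -0.1427, 0, 0, 0, 0], [-0.05, -0.1427, 0, 0, 0, 0], [-0.05, -0.1427, 0, 0, 0, 0], [-0.05, -0.1427, 0, 0, 0, 0], [-0.05, -0.1427, 0, 0, 0, 0]]}}

```text
time: 28.43
tool_pos: [570.5, 17.3, 210.3]
ee_rot: [-0.026, 1.0, 0.0, -0.001]
contact_force: [0.2, 0.2, -1.6]
opening: 13.3
grip_force: 49.6
```

Request:
{"api": "drive_tool", "payload": {"series": [[-0.05, -0.1427, 0, 0, 0, 0], [-0.05, -0.1427, 0, 0, 0, 0], [-0.05, -0.1427, 0, 0, 0, 0], [0, 0, 0, 0, 0, 0], [0, 0, 0, 0, 0, 0]]}}

```text
time: 28.85
tool_pos: [614.0, -87.6, 209.6]
ee_rot: [-0.025, 1.0, 0.0, -0.001]
contact_force: [-0.6, -0.2, -1.7]
opening: 12.9
grip_force: 49.6
```

Request:
{"api": "drive_tool", "payload": {"series": [[0, 0, 0.06, 0, 0, 0], [0, 0, 0.1, 0, 0, 0], [0, 0, 0.1, 0, 0, 0], [0, 0, 0.05, 0, 0, 0], [0, 0, 0, 0, 0, 0]]}}

```text
time: 29.27
tool_pos: [610.5, -83.4, 129.4]
ee_rot: [-0.028, 1.0, 0.001, -0.004]
contact_force: [-0.2, -0.3, -1.2]
opening: 12.9
grip_force: 49.6
```

Request:
{"api": "drive_tool", "payload": {"series": [[0, 0, 0, 0, 0, 0], [0, 0, 0, 0, 0, 0], [0, 0, 0, 0, 0, 0]]}}

```text
time: 29.52
tool_pos: [615.3, -85.5, 135.2]
ee_rot: [-0.028, 1.0, -0.0, 0.001]
contact_force: [0.7, 0.3, -1.0]
opening: 12.8
grip_force: 49.6
```

```bash
python3 - <<'E'
from h import *
go(613.1,-86.4,66.9,183.1)
E
```

```text
turn deg [-0.05  0.15  0.06] frac [-0.0005  0.0016  0.0007] rows 1.0
at [615.3 -85.5 135.2] shift mm [ 2.2 -0.8 68.3] frac [ 0.0089 -0.0032  0.2733] rows 2.0
```

Request:
{"api": "drive_tool", "payload": {"series": [[0.004, -0.002, 0.02, 0, 0, 0], [0, 0, 0.05, 0, 0, 0], [0, 0, 0.05, 0, 0, 0], [0, 0, 0.05, 0, 0, 0], [0, 0, 0.04, 0, 0, 0]]}}

```text
time: 29.93
tool_pos: [613.5, -86.3, 80.7]
ee_rot: [-0.027, 1.0, -0.0, 0.0]
contact_force: [0.1, 0.2, -0.5]
opening: 12.9
grip_force: 49.7
```

Request:
{"api": "drive_tool", "payload": {"series": [[0, 0, 0.03, 0, 0, 0], [0, 0, 0.02, 0, 0, 0], [0, 0, 0.01, 0, 0, 0], [0, 0, 0, 0, 0, 0], [0, 0, 0, 0, 0, 0]]}}

```text
time: 30.35
tool_pos: [613.7, -86.4, 66.9]
ee_rot: [-0.028, 1.0, -0.0, 0.001]
contact_force: [-1.2, 1.2, 3.0]
opening: 13.4
grip_force: 50.1
```

```bash
python3 - <<'E'
from h import *
go(613.1,-86.4,66.9,183.1);print(bot.read_state()['contact_force'])
E
```

```text
turn deg [-0.03  0.06  0.05] frac [-0.0003  0.0007  0.0006] rows 1.0
at [613.7 -86.4  66.9] shift mm [0.6 0.  0. ] frac [0.0026 0.0001 0.0001] rows 1.0
[-1.2011606   1.1999749   3.01794796]
```

Request:
{"api": "drive_tool", "payload": {"series": [[0, 0, 0, 0, 0, 0], [0, 0, 0, 0, 0, 0], [0, 0, 0, 0, 0, 0], [0, 0, 0, 0, 0, 0]], "grip": -0.5}}

```text
time: 30.68
tool_pos: [614.2, -84.8, 67.0]
ee_rot: [-0.028, 1.0, 0.001, 0.001]
contact_force: [-0.7, 5.3, 5.3]
opening: 21.2
grip_force: 0.0
```

Request:
{"api": "drive_tool", "payload": {"series": [[0, 0, -0.05, 0, 0, 0], [0, 0, -0.1, 0, 0, 0], [0, 0, -0.15, 0, 0, 0], [0, 0, -0.15, 0, 0, 0], [0, 0, -0.15, 0, 0, 0]]}}

```text
time: 31.1
tool_pos: [613.3, -86.2, 217.7]
ee_rot: [-0.028, 1.0, -0.0, 0.0]
contact_force: [1.4, -0.7, -0.0]
opening: 21.4
grip_force: 0.0
```

Request:
{"api": "drive_tool", "payload": {"series": [[0, 0, -0.1, 0, 0, 0], [0, 0, 0, 0, 0, 0], [0, 0, 0, 0, 0, 0], [0, 0, 0, 0, 0, 0]]}}

```text
time: 31.43
tool_pos: [613.3, -86.3, 240.3]
ee_rot: [-0.028, 1.0, -0.0, -0.0]
contact_force: [0.0, 0.3, -0.1]
opening: 21.6
grip_force: 0.0
```

```bash
python3 - <<'E'
from h import *
grab('wrist','w9.png');go(424.5,-267,250,93.05)
m=cv2.imread('pics/w9.png');cv2.imwrite('pics/w9c.png',m[100:330,100:480])
E
```

```text
turn deg [-7.000e-02 -1.200e-01  9.011e+01] frac [-8.0000e-04 -1.4000e-03  1.0012e+00] rows 13.0
at [612.7 -86.1 239.5] shift mm [-170.6 -197.6  -10.5] frac [-0.6825 -0.7904 -0.0421] rows 7.0
```

View pics/w9c.png

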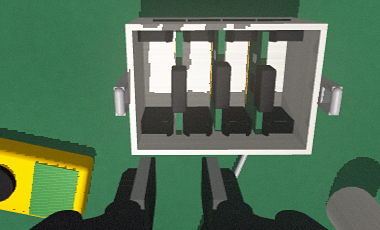

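All three cards stand at even height in the slots, with blocks at crop x = 180, 221 and 265. Now back to the cover.

Request:
{"api": "drive_tool", "payload": {"series": [[0, 0, 0, 0, 0, 0.077], [0, 0, 0, 0, 0, 0.077], [0, 0, 0, 0, 0, 0.077], [0, 0, 0, 0, 0, 0.077], [0, 0, 0, 0, 0, 0.077]], "grip": 1}}

```text
time: 31.9
tool_pos: [612.2, -86.0, 238.7]
ee_rot: [0.274, 0.962, -0.0, -0.002]
contact_force: [-1.0, 0.7, -0.4]
opening: 80.3
grip_force: 0.0
```

Request:
{"api": "drive_tool", "payload": {"series": [[0, 0, 0, 0, 0, 0.077], [0, 0, 0, 0, 0, 0.077], [0, 0, 0, 0, 0, 0.077], [0, 0, 0, 0, 0, 0.077], [0, 0, 0, 0, 0, 0.077]]}}

```text
time: 32.32
tool_pos: [612.2, -86.0, 238.7]
ee_rot: [0.548, 0.836, -0.001, -0.002]
contact_force: [0.5, 0.5, 0.1]
opening: 85.5
grip_force: 0.0
```

Request:
{"api": "drive_tool", "payload": {"series": [[0, 0, 0, 0, 0, 0.077], [0, 0, 0, 0, 0, 0.077], [0, 0, 0, 0, 0, 0.077], [-0.0853, -0.0988, 0, 0, 0, 0], [-0.0853, -0.0988, 0, 0, 0, 0]]}}

```text
time: 32.73
tool_pos: [565.4, -130.7, 238.2]
ee_rot: [0.687, 0.727, -0.001, -0.002]
contact_force: [-0.2, -1.0, 0.6]
opening: 85.2
grip_force: 0.0
```

Request:
{"api": "drive_tool", "payload": {"series": [[-0.0853, -0.0988, 0, 0, 0, 0], [-0.0853, -0.0988, 0, 0, 0, 0], [-0.0853, -0.0988, 0, 0, 0, 0], [-0.0853, -0.0988, 0, 0, 0, 0], [-0.0853, -0.0988, 0, 0, 0, 0]]}}

```text
time: 33.15
tool_pos: [446.4, -244.6, 239.0]
ee_rot: [0.688, 0.726, -0.0, -0.002]
contact_force: [-0.1, -0.3, 0.1]
opening: 85.4
grip_force: 0.0
```

Request:
{"api": "drive_tool", "payload": {"series": [[-0.0853, -0.0988, 0, 0, 0, 0], [0, 0, 0, 0, 0, 0], [0, 0, 0, 0, 0, 0], [0, 0, 0, 0, 0, 0]]}}

```text
time: 33.48
tool_pos: [424.8, -266.5, 239.8]
ee_rot: [0.688, 0.726, 0.0, -0.001]
contact_force: [-0.8, 0.7, 1.1]
opening: 85.3
grip_force: 0.0
```

```bash
python3 - <<'E'
from h import *
go(424.5,-267,14.8,93.05)
d=grab('top','top2.png')
c=big(mask(d,lambda c:c.min(2)>165,(320,195,400,250)));print(rect(d,c,6))
E
```

```text
turn deg [-0.08 -0.11 -0.01] frac [-0.0009 -0.0012 -0.0001] rows 1.0
at [ 424.8 -266.5  239.8] shift mm [ -0.5  -0.3 225. ] frac [-0.0019 -0.0013  0.9001] rows 6.0
((448.9015197753906, -194.14886474609375), (55.19302749633789, 66.4129638671875), 88.81214904785156)
```

Request:
{"api": "drive_tool", "payload": {"series": [[-0.002, -0.001, 0.15, 0, 0, 0], [0, 0, 0.15, 0, 0, 0], [0, 0, 0.15, 0, 0, 0], [0, 0, 0.15, 0, 0, 0], [0, 0, 0.12, 0, 0, 0]]}}

```text
time: 33.95
tool_pos: [424.8, -265.6, 58.1]
ee_rot: [0.687, 0.727, 0.0, -0.001]
contact_force: [0.0, 0.8, -0.9]
opening: 85.2
grip_force: 0.0
```

Request:
{"api": "drive_tool", "payload": {"series": [[0, 0, 0.08, 0, 0, 0], [0, 0, 0.06, 0, 0, 0], [0, 0, 0.025, 0, 0, 0], [0, 0, 0, 0, 0, 0], [0, 0, 0, 0, 0, 0]]}}

```text
time: 34.37
tool_pos: [425.6, -267.2, 20.0]
ee_rot: [0.687, 0.726, 0.0, -0.0]
contact_force: [-0.6, 0.7, 0.4]
opening: 85.6
grip_force: 0.0
```

```bash
python3 - <<'E'
from h import *
go(424.5,-267,14.8,93.05)
E
```

```text
turn deg [ 0.  -0.   0.1] frac [ 0.     -0.      0.0011] rows 1.0
at [ 425.6 -267.2   20. ] shift mm [ 0.2 -1.1  5.2] frac [ 0.001  -0.0043  0.0207] rows 1.0
```

Request:
{"api": "drive_tool", "payload": {"series": [[0, -0.003, 0.01, 0, 0, 0.001], [0, 0, 0.01, 0, 0, 0], [0, 0, 0.002, 0, 0, 0], [0, 0, 0, 0, 0, 0], [0, 0, 0, 0, 0, 0]]}}

```text
time: 34.78
tool_pos: [424.4, -268.0, 14.7]
ee_rot: [0.689, 0.725, 0.0, 0.0]
contact_force: [-0.4, 0.0, 0.2]
opening: 85.5
grip_force: 0.0
```

Request:
{"api": "drive_tool", "payload": {"series": [[0, 0, 0, 0, 0, 0], [0, 0, 0, 0, 0, 0], [0, 0, 0, 0, 0, 0], [0, 0, 0, 0, 0, 0], [0, 0, 0, 0, 0, 0]], "grip": -1, "grip_force": 80}}

```text
time: 35.2
tool_pos: [424.2, -267.8, 14.3]
ee_rot: [0.689, 0.725, -0.0, 0.0]
contact_force: [0.5, -0.8, 0.7]
opening: 25.2
grip_force: 0.0
```

Request:
{"api": "drive_tool", "payload": {"series": [[0, 0, 0, 0, 0, 0], [0, 0, 0, 0, 0, 0], [0, 0, 0, 0, 0, 0], [0, 0, 0, 0, 0, 0], [0, 0, 0, 0, 0, 0]]}}

```text
time: 35.62
tool_pos: [424.3, -267.7, 14.6]
ee_rot: [0.688, 0.725, 0.0, 0.0]
contact_force: [-0.5, 1.3, 4.4]
opening: 16.6
grip_force: 78.9
```

```bash
python3 - <<'E'
from h import *
s=bot.read_state();print(s['tool_pos'],yawnow(),s['opening'],s['contact_force'])
E
```

```text
[ 424.34843079 -267.74584266   14.57454879] 92.97982721313451 16.562074181878216 [-0.52002684  1.33533372  4.43923014]
```

Request:
{"api": "drive_tool", "payload": {"series": [[0, 0, -0.02, 0, 0, 0], [0, 0, -0.1, 0, 0, 0], [0, 0, -0.15, 0, 0, 0], [0, 0, -0.15, 0, 0, 0], [0, 0, -0.15, 0, 0, 0]]}}

```text
time: 36.03
tool_pos: [422.8, -266.7, 157.2]
ee_rot: [0.689, 0.725, -0.0, -0.002]
contact_force: [1.2, -1.1, -4.8]
opening: 16.4
grip_force: 79.2
```

Request:
{"api": "drive_tool", "payload": {"series": [[0, 0, -0.15, 0, 0, 0], [0, 0, -0.02, 0, 0, 0], [0, 0, 0, 0, 0, 0], [0, 0, 0, 0, 0, 0]]}}

```text
time: 36.37
tool_pos: [423.6, -267.3, 198.0]
ee_rot: [0.689, 0.725, -0.0, -0.001]
contact_force: [0.2, 0.4, -4.2]
opening: 16.5
grip_force: 79.3
```

```bash
python3 - <<'E'
from h import *
s=bot.read_state();print(s['tool_pos'],yawnow(),s['opening'],s['contact_force']);go(610.9,-49.2,200,93.05)
E
```

```text
[ 423.55537562 -267.27982266  197.96543826] 92.97112178178537 16.500215607118818 [ 0.24032237  0.36038293 -4.19820363]
turn deg [-0.08 -0.06 -0.08] frac [-0.0009 -0.0007 -0.0009] rows 1.0
at [ 423.6 -267.3  198. ] shift mm [207.8 198.7  -2. ] frac [ 0.8312  0.7947 -0.0081] rows 7.0
```

Request:
{"api": "drive_tool", "payload": {"series": [[0.1035, 0.099, 0, 0, 0, 0], [0.1035, 0.099, 0, 0, 0, 0], [0.1035, 0.099, 0, 0, 0, 0], [0.1035, 0.099, 0, 0, 0, 0], [0.1035, 0.099, 0, 0, 0, 0]]}}

```text
time: 36.78
tool_pos: [539.7, -130.0, 195.5]
ee_rot: [0.689, 0.725, -0.001, -0.003]
contact_force: [0.9, -0.2, -3.1]
opening: 16.5
grip_force: 79.4
```

Request:
{"api": "drive_tool", "payload": {"series": [[0.1035, 0.099, 0, 0, 0, 0], [0.1035, 0.099, 0, 0, 0, 0], [0.1035, 0.096, 0, 0, 0, 0], [0, 0, 0.1, 0, 0, 0], [0, 0, 0.08, 0, 0, 0]]}}

```text
time: 37.2
tool_pos: [610.6, -48.5, 150.4]
ee_rot: [0.687, 0.726, -0.001, -0.001]
contact_force: [-0.2, -0.5, -4.9]
opening: 16.5
grip_force: 79.6
```

Request:
{"api": "drive_tool", "payload": {"series": [[0, 0, 0, 0, 0, 0], [0, 0, 0, 0, 0, 0], [0, 0, 0, 0, 0, 0], [0, 0, 0, 0, 0, 0], [0, 0, 0, 0, 0, 0]]}}

```text
time: 37.62
tool_pos: [611.1, -51.4, 155.5]
ee_rot: [0.689, 0.725, 0.001, 0.001]
contact_force: [-0.7, 0.3, -3.4]
opening: 16.3
grip_force: 79.6
```

```bash
python3 - <<'E'
from h import *
go(610.8,-49.9,109.6,92.98)
E
```

```text
turn deg [ 0.12  0.03 -0.05] frac [ 0.0014  0.0004 -0.0006] rows 1.0
at [611.1 -51.4 155.5] shift mm [ 1.5 -0.2 45.9] frac [ 0.006  -0.0009  0.1838] rows 2.0
```

Request:
{"api": "drive_tool", "payload": {"series": [[0.005, -0.001, 0.03, 0, 0, 0], [0, 0, 0.02, 0, 0, 0], [0, 0, 0, 0, 0, 0], [0, 0, 0, 0, 0, 0], [0, 0, 0, 0, 0, 0]]}}

```text
time: 38.03
tool_pos: [610.0, -49.5, 141.7]
ee_rot: [0.689, 0.725, -0.0, -0.0]
contact_force: [0.6, 0.1, -4.5]
opening: 16.3
grip_force: 79.6
```

```bash
python3 - <<'E'
from h import *
go(610.8,-49.9,109.6,92.98)
grab('wrist','w10.png')
E
```

```text
turn deg [-0.02  0.   -0.01] frac [-0.0002  0.     -0.0001] rows 1.0
at [610.  -49.5 141.7] shift mm [-0.4  0.8 32.1] frac [-0.0016  0.0033  0.1284] rows 1.0
```

View pics/w10.png

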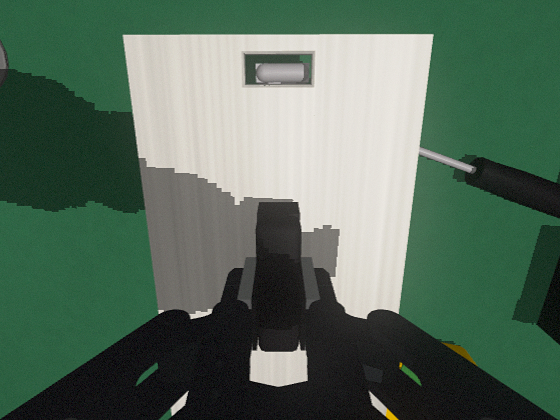

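Through the hole the post spans u 256–304 against the hole's 246–312, so it is centred. I'll lower the cover.

Request:
{"api": "drive_tool", "payload": {"series": [[-0.001, 0.003, 0.02, 0, 0, 0], [0, 0, 0.02, 0, 0, 0], [0, 0, 0.02, 0, 0, 0], [0, 0, 0, 0, 0, 0], [0, 0, 0, 0, 0, 0]]}}

```text
time: 38.5
tool_pos: [610.6, -49.7, 126.2]
ee_rot: [0.688, 0.725, -0.0, -0.0]
contact_force: [0.7, 0.4, -4.6]
opening: 16.2
grip_force: 79.7
```

Request:
{"api": "drive_tool", "payload": {"series": [[0, 0, 0.02, 0, 0, 0], [0, 0, 0.02, 0, 0, 0], [0, 0, 0.015, 0, 0, 0], [0, 0, 0.008, 0, 0, 0], [0, 0, 0, 0, 0, 0]]}}

```text
time: 38.92
tool_pos: [610.6, -49.7, 110.3]
ee_rot: [0.688, 0.725, -0.0, -0.0]
contact_force: [0.4, -0.2, -4.2]
opening: 16.3
grip_force: 79.7
```

```bash
python3 - <<'E'
from h import *
go(610.8,-49.9,109.6,92.98);print(bot.read_state()['contact_force'])
E
```

```text
turn deg [-0.05 -0.01  0.  ] frac [-0.0005 -0.0001  0.    ] rows 1.0
at [610.6 -49.7 110.3] shift mm [-0.3  0.2  0.7] frac [-0.001   0.0009  0.0027] rows 1.0
[ 0.35861711 -0.18618662 -4.19769071]
```

Request:
{"api": "drive_tool", "payload": {"series": [[0, 0, 0.004, 0, 0, 0], [0, 0, 0, 0, 0, 0], [0, 0, 0, 0, 0, 0]]}}

```text
time: 39.17
tool_pos: [610.8, -49.8, 110.1]
ee_rot: [0.689, 0.725, -0.0, 0.0]
contact_force: [-0.2, 0.6, -3.3]
opening: 16.3
grip_force: 79.8
```

Request:
{"api": "drive_tool", "payload": {"series": [[0, 0, 0, 0, 0, 0], [0, 0, 0, 0, 0, 0], [0, 0, 0, 0, 0, 0], [0, 0, 0, 0, 0, 0], [0, 0, 0, 0, 0, 0]], "grip": 1}}

```text
time: 39.58
tool_pos: [611.3, -49.8, 110.6]
ee_rot: [0.689, 0.725, 0.0, 0.0]
contact_force: [0.1, -0.3, -0.5]
opening: 75.8
grip_force: 0.0
```

Request:
{"api": "drive_tool", "payload": {"series": [[0, 0, -0.04, 0, 0, 0], [0, 0, -0.15, 0, 0, 0], [0, 0, -0.15, 0, 0, 0], [0, 0, -0.15, 0, 0, 0], [0, 0, -0.15, 0, 0, 0]]}}

```text
time: 40.0
tool_pos: [610.4, -49.6, 272.8]
ee_rot: [0.689, 0.725, 0.0, 0.0]
contact_force: [0.5, -0.4, 0.8]
opening: 85.4
grip_force: 0.0
```

```bash
python3 - <<'E'
from h import *
s=bot.read_state();print(s['time'],s['tool_pos']);go(530,-200,300,180)
d=grab('top','top3.png')
g=lambda c:(c.max(2)-c.min(2)<22)&(c.min(2)>105)
for n,b in(('L',(185,165,212,205)),('R',(345,165,375,200))):
    p=big(mask(d,g,b));print(n,cv2.boundingRect(p),rect(d,p,8))
E
```

```text
40.0 [610.44722561 -49.64063635 272.76577013]
turn deg [ 2.000e-02  4.000e-02 -8.703e+01] frac [ 3.000e-04  5.000e-04 -9.669e-01] rows 13.0
at [610.4 -49.6 272.8] shift mm [  80.4 -150.4  -27.2] frac [ 0.3218 -0.6014 -0.1089] rows 5.0
L (195, 175, 7, 26) ((588.560302734375, 297.39532470703125), (17.69780921936035, 95.9714584350586), 83.40852355957031)
R (359, 171, 5, 13) ((615.1834106445312, -309.037841796875), (14.803065299987793, 45.86376190185547), 87.09918212890625)
```

Request:
{"api": "drive_tool", "payload": {"series": [[0, 0, 0, 0, 0, -0.0744], [0, 0, 0, 0, 0, -0.0744], [0, 0, 0, 0, 0, -0.0744], [0, 0, 0, 0, 0, -0.0744], [0, 0, 0, 0, 0, -0.0744]]}}

```text
time: 40.47
tool_pos: [610.9, -49.7, 270.8]
ee_rot: [0.448, 0.894, 0.0, 0.0]
contact_force: [0.8, -1.0, 0.1]
opening: 85.3
grip_force: 0.0
```

Request:
{"api": "drive_tool", "payload": {"series": [[0, 0, 0, 0, 0, -0.0744], [0, 0, 0, 0, 0, -0.0744], [0, 0, 0, 0, 0, -0.0744], [0, 0, 0, 0, 0, -0.0744], [0, 0, 0, 0, 0, -0.0744]]}}

```text
time: 40.88
tool_pos: [610.9, -49.7, 270.7]
ee_rot: [0.171, 0.985, -0.0, 0.0]
contact_force: [-1.4, 0.4, 0.6]
opening: 86.0
grip_force: 0.0
```

Request:
{"api": "drive_tool", "payload": {"series": [[0, 0, 0, 0, 0, -0.0744], [0, 0, 0, 0, 0, -0.0744], [0, 0, 0, 0, 0, -0.0744], [0.0314, -0.1474, 0.013, 0, 0, 0], [0.0314, -0.1474, 0.013, 0, 0, 0]]}}

```text
time: 41.3
tool_pos: [595.7, -122.6, 264.4]
ee_rot: [-0.003, 1.0, -0.0, 0.001]
contact_force: [0.2, -0.7, -0.4]
opening: 85.3
grip_force: 0.0
```

Request:
{"api": "drive_tool", "payload": {"series": [[0.0314, -0.1474, 0.013, 0, 0, 0], [0.0314, -0.1474, 0.013, 0, 0, 0], [0.0314, -0.1474, 0.013, 0, 0, 0], [0.0314, -0.1474, 0.013, 0, 0, 0], [0.0314, -0.1474, 0.013, 0, 0, 0]]}}

```text
time: 41.72
tool_pos: [555.4, -309.4, 248.0]
ee_rot: [-0.0, 1.0, -0.0, 0.0]
contact_force: [0.4, 1.2, -0.2]
opening: 85.5
grip_force: 0.0
```

Request:
{"api": "drive_tool", "payload": {"series": [[0, 0, 0, 0, 0, 0], [0, 0, 0, 0, 0, 0], [0, 0, 0, 0, 0, 0], [0, 0, 0, 0, 0, 0], [0, 0, 0, 0, 0, 0]]}}

```text
time: 42.13
tool_pos: [556.6, -306.4, 247.8]
ee_rot: [-0.001, 1.0, -0.0, 0.0]
contact_force: [-0.3, -1.1, 0.9]
opening: 85.6
grip_force: 0.0
```

```bash
cat >> h.py <<'E'
def pin(d,box):
    g=lambda c:(c.max(2)-c.min(2)<18)&(c.min(2)>55)
    p=big(cv2.morphologyEx(mask(d,g,box),cv2.MORPH_CLOSE,np.ones((5,5),np.uint8)))
    q=cv2.fillPoly(np.zeros(d['color'].shape[:2],np.uint8),[p],1)
    v,u=np.nonzero(q);prof=[(int(r),int(u[v==r].min()),int(u[v==r].max())) for r in sorted(set(v))]
    return p,prof
E
python3 - <<'E'
from h import *
s=bot.read_state();print(s['time'],s['tool_pos'])
d=grab('wrist','w11.png');c=proj(d,[590,-307,10]).astype(int);print(c)
p,prof=pin(d,(max(c[0]-70,0),max(c[1]-110,0),c[0]+70,min(c[1]+90,420)));print(prof[::4])
E
```

```text
42.1333 [ 556.56738287 -306.37604719  247.83090999]
[277 198]
[(155, 283, 283), (159, 280, 288), (163, 280, 288), (167, 280, 287), (171, 280, 287), (175, 280, 287), (179, 279, 287), (183, 279, 286), (187, 279, 286), (191, 278, 286), (195, 278, 286), (199, 274, 289), (203, 274, 290), (207, 274, 290), (211, 273, 290), (215, 273, 289), (219, 273, 289), (223, 273, 289), (227, 273, 289), (231, 272, 288), (235, 272, 288)]
```

View pics/w11.png

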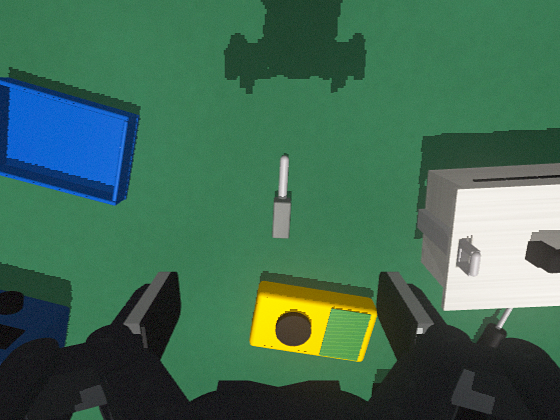

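The view shows the right pin with its tip at (283,154), shoulder near v=195 and grip end at (280,238). It is well clear of the meter, and the cover is flush with its post showing at (468,256).

```bash
python3 - <<'E'
from h import *
d=load('w11.png')
tip=pt(d,283.6,155,5);end=pt(d,280.3,238,22);rs=pt(d,282.2,195,5)
print(tip,end,rs,np.linalg.norm((tip-end)[:2]));a=(tip-end)[:2];yaw=np.degrees(np.arctan2(a[1],a[0]));print('yaw',yaw)
a/=np.linalg.norm(a);sh=tip[:2]-50*a;g=sh-26*a;print('shoulder',sh,'grasp',g,'meter',pt(d,262,283,35))
go(g[0],g[1],60,yaw)
E
```

```text
[ 540.28628709 -300.20406533    5.        ] [ 634.2852485  -303.66316992   22.        ] [ 587.11565229 -301.5261693     5.        ] 94.06258634988188
yaw 177.8925011512331
shoulder [ 590.25246656 -302.04279034] grasp [ 616.23487988 -302.99892734] meter [ 686.04789273 -325.04237038   35.        ]
turn deg [-0.02  0.03  2.24] frac [-0.0002  0.0003  0.0249] rows 1.0
at [ 556.6 -306.4  247.8] shift mm [-59.5   5.6 187.8] frac [-0.238   0.0224  0.7511] rows 5.0
```

Request:
{"api": "drive_tool", "payload": {"series": [[0, 0, 0, 0, 0, 0.025], [-0.12, 0.011, 0.05, 0, 0, 0], [-0.118, 0.011, 0.05, 0, 0, 0], [0, 0, 0.15, 0, 0, 0], [0, 0, 0.15, 0, 0, 0]], "grip": 0.2}}

```text
time: 42.6
tool_pos: [620.1, -304.6, 148.6]
ee_rot: [0.018, 1.0, -0.002, 0.003]
contact_force: [1.0, 0.7, -1.2]
opening: 51.3
grip_force: 0.0
```

Request:
{"api": "drive_tool", "payload": {"series": [[0, 0, 0.15, 0, 0, 0], [0, 0, 0.15, 0, 0, 0], [0, 0, 0.05, 0, 0, 0], [0, 0, 0, 0, 0, 0], [0, 0, 0, 0, 0, 0]]}}

```text
time: 43.02
tool_pos: [615.4, -303.3, 59.4]
ee_rot: [0.019, 1.0, 0.0, -0.001]
contact_force: [0.4, 0.8, 0.4]
opening: 51.2
grip_force: 0.0
```

Request:
{"api": "drive_tool", "payload": {"series": [[0, 0, 0, 0, 0, 0], [0, 0, 0, 0, 0, 0]]}}

```text
time: 43.18
tool_pos: [617.7, -305.3, 62.6]
ee_rot: [0.019, 1.0, -0.001, 0.002]
contact_force: [-0.9, -0.1, 0.1]
opening: 51.3
grip_force: 0.0
```

```bash
python3 - <<'E'
from h import *
go(616.2,-303,3.5,177.9)
d=grab('wrist','w12.png');p,prof=pin(d,(240,100,330,300));print(prof[::12],proj(d,[616.2,-303,11]))
tip=pt(d,*[ (prof[0][1]+prof[0][2])/2,prof[0][0]],5);print(tip)
E
```

```text
turn deg [-0.14  0.25 -0.1 ] frac [-0.0016  0.0028 -0.0011] rows 1.0
at [ 617.7 -305.3   62.6] shift mm [ 1.6  2.3 59.1] frac [0.0063 0.009  0.2366] rows 2.0
[(100, 282, 285), (112, 275, 292), (124, 275, 292), (136, 275, 291), (148, 274, 291), (160, 275, 291), (172, 274, 291), (184, 274, 290), (196, 266, 299), (208, 266, 299), (220, 266, 299), (232, 266, 298), (244, 266, 298), (256, 266, 298)] [281.79301456 230.60726584]
[ 540.59985153 -299.31382101    5.        ]
```

Request:
{"api": "drive_tool", "payload": {"series": [[0.003, 0.008, 0.08, 0, 0, 0], [0, 0, 0.07, 0, 0, 0], [0, 0, 0.05, 0, 0, 0], [0, 0, 0, 0, 0, 0], [0, 0, 0, 0, 0, 0]]}}

```text
time: 43.65
tool_pos: [614.8, -302.4, 9.8]
ee_rot: [0.019, 1.0, 0.0, -0.0]
contact_force: [0.6, 0.3, 0.5]
opening: 51.2
grip_force: 0.0
```

Request:
{"api": "drive_tool", "payload": {"series": [[0, 0, 0, 0, 0, 0], [0, 0, 0, 0, 0, 0]]}}

```text
time: 43.82
tool_pos: [616.1, -303.2, 11.4]
ee_rot: [0.019, 1.0, -0.001, 0.001]
contact_force: [0.2, -0.0, 0.2]
opening: 51.3
grip_force: 0.0
```

```bash
python3 - <<'E'
from h import *
go(616.2,-303,4,177.9)
E
```

```text
turn deg [-0.08  0.13 -0.13] frac [-0.0009  0.0015 -0.0014] rows 1.0
at [ 616.1 -303.2   11.4] shift mm [-0.1  0.2  7.4] frac [-0.0003  0.0009  0.0296] rows 1.0
```

Request:
{"api": "drive_tool", "payload": {"series": [[0, 0, 0.015, 0, 0, 0], [0, 0, 0.013, 0, 0, 0], [0, 0, 0, 0, 0, 0], [0, 0, 0, 0, 0, 0]]}}

```text
time: 44.15
tool_pos: [614.7, -302.4, 2.5]
ee_rot: [0.019, 1.0, 0.0, -0.0]
contact_force: [-0.3, 0.4, -0.0]
opening: 51.5
grip_force: 0.0
```

Request:
{"api": "drive_tool", "payload": {"series": [[0, 0, 0, 0, 0, 0], [0, 0, 0, 0, 0, 0], [0, 0, 0, 0, 0, 0], [0, 0, 0, 0, 0, 0], [0, 0, 0, 0, 0, 0]], "grip": -1, "grip_force": 60}}

```text
time: 44.57
tool_pos: [615.3, -302.7, 3.1]
ee_rot: [0.019, 1.0, -0.0, 0.0]
contact_force: [-0.3, 0.1, 1.7]
opening: 18.7
grip_force: 60.4
```

Request:
{"api": "drive_tool", "payload": {"series": [[0, 0, 0, 0, 0, 0], [0, 0, 0, 0, 0, 0], [0, 0, 0, 0, 0, 0]]}}

```text
time: 44.82
tool_pos: [615.3, -302.7, 3.1]
ee_rot: [0.019, 1.0, -0.0, 0.0]
contact_force: [-0.6, -0.7, 2.2]
opening: 18.8
grip_force: 60.5
```

```bash
python3 - <<'E'
from h import *
s=bot.read_state();print(s['tool_pos'],yawnow(),s['opening'],s['contact_force'])
E
```

```text
[ 615.3252319  -302.69021634    3.14690245] 177.77272492327742 18.81897034121868 [-0.63309613 -0.67509307  2.17484923]
```

Request:
{"api": "drive_tool", "payload": {"series": [[0, 0, -0.05, 0, 0, 0], [0, 0, -0.15, 0, 0, 0], [0, 0, -0.15, 0, 0, 0], [0, 0, -0.15, 0, 0, 0], [0, 0, -0.1, 0, 0, 0]]}}

```text
time: 45.23
tool_pos: [615.8, -302.9, 157.5]
ee_rot: [0.019, 1.0, -0.001, 0.002]
contact_force: [0.7, -0.6, -0.2]
opening: 18.6
grip_force: 60.1
```

Request:
{"api": "drive_tool", "payload": {"series": [[0, 0, 0, 0, 0, 0.0775], [0, 0, 0, 0, 0, 0.0775], [0, 0, 0, 0, 0, 0.0775], [0, 0, 0, 0, 0, 0.0775], [0, 0, 0, 0, 0, 0.0775]]}}

```text
time: 45.65
tool_pos: [614.6, -302.3, 153.3]
ee_rot: [0.321, 0.947, 0.0, -0.0]
contact_force: [-0.7, -0.6, -1.3]
opening: 18.5
grip_force: 60.1
```

Request:
{"api": "drive_tool", "payload": {"series": [[0, 0, 0, 0, 0, 0.0775], [0, 0, 0, 0, 0, 0.0775], [0, 0, 0, 0, 0, 0.0775], [0, 0, 0, 0, 0, 0.0775], [0, 0, 0, 0, 0, 0.0775]]}}

```text
time: 46.07
tool_pos: [614.6, -302.3, 153.1]
ee_rot: [0.59, 0.807, -0.0, -0.0]
contact_force: [-0.5, -0.3, -1.2]
opening: 18.6
grip_force: 60.1
```

Request:
{"api": "drive_tool", "payload": {"series": [[0, 0, 0, 0, 0, 0.0775], [0, 0, 0, 0, 0, 0.0775], [0, 0, 0, 0, 0, 0], [0, 0, 0, 0, 0, 0], [0, 0, 0, 0, 0, 0]]}}

```text
time: 46.48
tool_pos: [614.9, -302.4, 153.0]
ee_rot: [0.681, 0.733, -0.0, -0.0]
contact_force: [-0.5, -0.2, -0.6]
opening: 18.5
grip_force: 60.1
```

```bash
python3 - <<'E'
from h import *
s=bot.read_state();print(s['time'],s['opening'])
t=np.radians(3.1);C=np.array([611.2,-46.5]);Y=np.array([-np.sin(t),np.cos(t)])
pre=C-Y*(91+50+26+20);fin=C-Y*(91+26);print(pre,fin);go(pre[0],pre[1],150,93.1)
d=grab('wrist','w13.png');cv2.imwrite('pics/w13c.png',cv2.imread('pics/w13.png'))
E
```

```text
46.4833 18.468068173404774
[ 621.31273803 -233.22635735] [ 617.52722112 -163.32879043]
turn deg [-0.01 -0.    1.12] frac [-0.0002 -0.      0.0124] rows 1.0
at [ 614.9 -302.4  153. ] shift mm [68.7 10.2  3. ] frac [0.2749 0.0407 0.0119] rows 2.0
```

View pics/w13c.png

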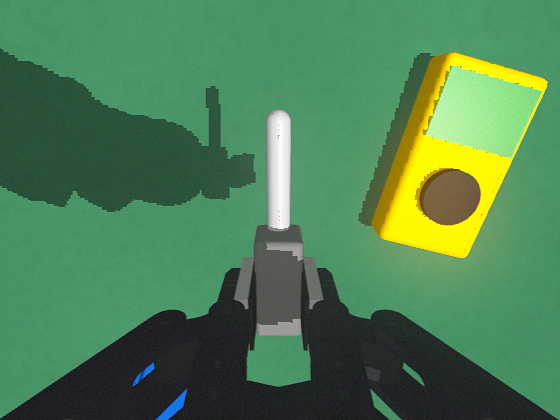

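The pin is held straight: tip at (279,110), shoulder at (278,230), aligned with the tool. The picture allowance is used up, so from here I'll work by numbers only.

```bash
python3 - <<'E'
from h import *
d=load('w13.png');s=bot.read_state();p=np.array(s['tool_pos']);r=R.from_quat(s['ee_rot'])
g=lambda c:(c.min(2)>110)&(c.max(2)-c.min(2)<20)
c=big(mask(d,g,(255,100,305,228)));b=cv2.boundingRect(c);print(b)
q=c.reshape(-1,2)
for v in(125,160,200,b[1]):
    us=q[np.abs(q[:,1]-v)<2][:,0];u=(us.min()+us.max())/2
    print(v,r.inv().apply(pt(d,u,v,p[2]+1.9)-p).round(1))
d=load('w10.png');print('left post top x',[pt(d,u,72,121).round(1) for u in(256,280,304)])
d=load('w9.png')  # both posts from above, yaw 183
g=lambda c:(c.min(2)>125)&(c.max(2)-c.min(2)<20)
for bx in((205,170,228,225),(420,170,450,225)):
    m=mask(d,g,bx);c=big(m);print(cv2.boundingRect(c))
t=np.radians(3.1);C=np.array([611.2,-46.5]);Y=np.array([-np.sin(t),np.cos(t)])
for k in(1,-1): print(proj(d,[*(C+k*87*Y),121]))
E
```

```text
(266, 109, 25, 119)
125 [68.8 -0.2 -1.9]
160 [54.7 -0.2 -1.9]
200 [37.5 -0.2 -1.9]
109 [74.9 -0.4 -1.9]
left post top x [array([595.4,  39.7, 121. ]), array([606. ,  40.2, 121. ]), array([616.6,  40.8, 121. ])]
(214, 187, 12, 29)
(428, 186, 15, 29)
[436.90414603 201.03360397]
[218.79156297 200.93946023]
```

Request:
{"api": "drive_tool", "payload": {"series": [[0, 0, 0, 0, 0, 0.0124], [0.093, 0.0137, 0.05, 0, 0, 0], [0.093, 0.0137, 0.05, 0, 0, 0], [0.093, 0.0137, 0.05, 0, 0, 0], [0, 0, 0.03, 0, 0, 0]]}}

```text
time: 46.95
tool_pos: [621.1, -227.5, 106.4]
ee_rot: [0.687, 0.727, 0.001, -0.002]
contact_force: [-1.7, 0.3, -0.7]
opening: 18.4
grip_force: 60.1
```

Request:
{"api": "drive_tool", "payload": {"series": [[0, 0, 0, 0, 0, 0], [0, 0, 0, 0, 0, 0], [0, 0, 0, 0, 0, 0], [0, 0, 0, 0, 0, 0], [0, 0, 0, 0, 0, 0]]}}

```text
time: 47.37
tool_pos: [622.2, -233.5, 108.7]
ee_rot: [0.689, 0.725, 0.0, 0.001]
contact_force: [-1.2, -1.0, -0.4]
opening: 18.6
grip_force: 60.1
```

```bash
python3 - <<'E'
from h import *
go(621.3,-232.2,106.3,93.1)
E
```

```text
turn deg [ 0.09  0.06 -0.21] frac [ 0.001   0.0007 -0.0023] rows 1.0
at [ 622.2 -233.5  108.7] shift mm [ 1.4 -0.9  2.4] frac [ 0.0055 -0.0034  0.0096] rows 1.0
```

Request:
{"api": "drive_tool", "payload": {"series": [[0.004, -0.003, 0.008, 0, 0, -0.002], [0.02, 0, 0, 0, 0, 0], [0.02, 0, 0, 0, 0, 0], [0, 0, 0, 0, 0, 0], [0, 0, 0, 0, 0, 0]]}}

```text
time: 47.78
tool_pos: [620.3, -220.8, 105.9]
ee_rot: [0.687, 0.726, -0.0, -0.0]
contact_force: [-0.2, -0.5, -1.2]
opening: 18.7
grip_force: 60.1
```

Request:
{"api": "drive_tool", "payload": {"series": [[0, 0, 0, 0, 0, 0], [0, 0, 0, 0, 0, 0]]}}

```text
time: 47.95
tool_pos: [620.4, -221.4, 105.9]
ee_rot: [0.687, 0.726, -0.0, 0.0]
contact_force: [-0.0, 0.1, -0.6]
opening: 18.8
grip_force: 60.1
```

```bash
python3 - <<'E'
from h import *
go(617.5,-162.3,106.2,93.1);t=load('w13.png')
d=grab('wrist','w14.png')
# check rod line vs post/eye line in image
s=bot.read_state();p=np.array(s['tool_pos']);r=R.from_quat(s['ee_rot']);print('tip',p+r.apply([75,-.2,-1.9]))
E
```

```text
turn deg [0.01 0.01 0.04] frac [0.0001 0.0002 0.0005] rows 1.0
at [ 620.4 -221.4  105.9] shift mm [59.2  0.3 -0.3] frac [ 0.2366  0.0012 -0.0013] rows 2.0
tip [ 616.10154399 -146.55882036  107.72350332]
```

Request:
{"api": "drive_tool", "payload": {"series": [[0.03, 0.001, -0.001, 0, 0, 0], [0.03, 0, 0, 0, 0, 0], [0.03, 0, 0, 0, 0, 0], [0, 0, 0, 0, 0, 0]]}}

```text
time: 48.33
tool_pos: [619.1, -196.7, 106.0]
ee_rot: [0.687, 0.727, 0.0, -0.001]
contact_force: [-0.7, 0.5, -1.9]
opening: 18.8
grip_force: 60.1
```

Request:
{"api": "drive_tool", "payload": {"series": [[0.03, 0, 0, 0, 0, 0], [0.03, 0, 0, 0, 0, 0], [0.03, 0, 0, 0, 0, 0], [0.02, 0, 0, 0, 0, 0], [0, 0, 0, 0, 0, 0]]}}

```text
time: 48.75
tool_pos: [617.7, -169.9, 106.0]
ee_rot: [0.687, 0.727, 0.0, -0.0]
contact_force: [-0.6, 0.2, -1.4]
opening: 18.6
grip_force: 60.1
```

```bash
python3 - <<'E'
from h import *
go(617.5,-162.3,106.2,93.1);print(bot.read_state()['contact_force'])
E
```

```text
turn deg [-0.02 -0.03  0.12] frac [-0.0002 -0.0003  0.0014] rows 1.0
at [ 617.7 -169.9  106. ] shift mm [ 7.6  0.2 -0.2] frac [ 0.0306  0.0009 -0.0006] rows 1.0
[-0.60461676  0.20854819 -1.35124146]
```

No contact so far. I'll push gently until the shoulder meets the post.

Request:
{"api": "drive_tool", "payload": {"series": [[0.012, 0, 0, 0, 0, 0], [0.01, 0, 0, 0, 0, 0], [0.006, 0, 0, 0, 0, 0], [0, 0, 0, 0, 0, 0], [0, 0, 0, 0, 0, 0]]}}

```text
time: 49.17
tool_pos: [617.5, -164.6, 106.0]
ee_rot: [0.688, 0.726, -0.0, 0.0]
contact_force: [-0.1, 0.2, 0.6]
opening: 18.5
grip_force: 60.1
```

Request:
{"api": "drive_tool", "payload": {"series": [[0.006, 0, 0, 0, 0, 0], [0, 0, 0, 0, 0, 0], [0, 0, 0, 0, 0, 0]]}}

```text
time: 49.42
tool_pos: [617.4, -163.0, 106.0]
ee_rot: [0.688, 0.726, -0.0, 0.0]
contact_force: [-1.3, 0.4, -0.9]
opening: 18.9
grip_force: 60.1
```

Request:
{"api": "drive_tool", "payload": {"series": [[0.004, 0, 0, 0, 0, 0], [0.003, 0, 0, 0, 0, 0], [0, 0, 0, 0, 0, 0], [0, 0, 0, 0, 0, 0]]}}

```text
time: 49.75
tool_pos: [617.4, -162.3, 106.1]
ee_rot: [0.688, 0.726, -0.001, 0.001]
contact_force: [-0.5, -4.4, -2.2]
opening: 18.6
grip_force: 60.0
```

Request:
{"api": "drive_tool", "payload": {"series": [[0.004, 0, 0, 0, 0, 0], [0.003, 0, 0, 0, 0, 0], [0, 0, 0, 0, 0, 0], [0, 0, 0, 0, 0, 0]]}}

```text
time: 50.08
tool_pos: [617.4, -162.3, 106.2]
ee_rot: [0.688, 0.726, -0.002, 0.002]
contact_force: [0.2, -8.8, -2.4]
opening: 18.7
grip_force: 59.8
```

The shoulder met the post exactly where predicted. I'll ease off, lower the pin to rest, open and rise.

Request:
{"api": "drive_tool", "payload": {"series": [[-0.004, 0, 0.004, 0, 0, 0], [0, 0, 0.004, 0, 0, 0], [0, 0, 0, 0, 0, 0], [0, 0, 0, 0, 0, 0]]}}

```text
time: 50.42
tool_pos: [617.9, -162.3, 104.8]
ee_rot: [0.688, 0.726, -0.001, 0.002]
contact_force: [0.5, -6.7, -0.2]
opening: 18.8
grip_force: 60.2
```

Request:
{"api": "drive_tool", "payload": {"series": [[0, 0, 0, 0, 0, 0], [0, 0, 0, 0, 0, 0], [0, 0, 0, 0, 0, 0], [0, 0, 0, 0, 0, 0]], "grip": 0}}

```text
time: 50.75
tool_pos: [617.2, -159.8, 104.0]
ee_rot: [0.687, 0.726, 0.0, -0.0]
contact_force: [-0.9, -0.6, -0.1]
opening: 42.8
grip_force: 0.0
```

Request:
{"api": "drive_tool", "payload": {"series": [[0, 0, -0.04, 0, 0, 0], [0, 0, -0.15, 0, 0, 0], [0, 0, -0.15, 0, 0, 0], [0, 0, -0.15, 0, 0, 0], [0, 0, -0.15, 0, 0, 0]]}}

```text
time: 51.17
tool_pos: [616.8, -159.9, 266.6]
ee_rot: [0.687, 0.726, 0.0, 0.0]
contact_force: [1.0, -0.2, 0.8]
opening: 42.7
grip_force: 0.0
```

Request:
{"api": "drive_tool", "payload": {"series": [[0, 0, 0, 0, 0, 0], [0, 0, 0, 0, 0, 0], [0, 0, 0, 0, 0, 0]]}}

```text
time: 51.42
tool_pos: [617.4, -160.3, 264.4]
ee_rot: [0.687, 0.726, 0.0, 0.0]
contact_force: [-1.5, 1.0, -0.8]
opening: 43.0
grip_force: 0.0
```

```bash
python3 - <<'E'
from h import *
s=bot.read_state();print(s['time'],s['tool_pos'])
d=grab('wrist','w15.png')
t=np.radians(3.1);C=np.array([611.2,-46.5]);Y=np.array([-np.sin(t),np.cos(t)])
for y,z in((-137,123),(-114,123),(-91,123),(-42,106)): print(y,proj(d,[*(C+y*Y),z]).round())
# profile along the pin axis
m=mask(d,lambda c:(c.max(2)-c.min(2)<18)&(c.min(2)>55)&(c.max(2)<200),(200,20,360,360))
for v in range(100,300,10): u=np.nonzero(m[v])[0];print(v,(u.min(),u.max(),len(u)) if len(u) else None,d['color'][v,280].tolist())
go(530,300,250,180)
E
```

```text
51.4167 [ 617.41783246 -160.2866161   264.44228896]
-137 [278. 219.]
-114 [278. 194.]
-91 [278. 167.]
-42 [278. 106.]
100 (np.int64(204), np.int64(205), 2) [240, 237, 231]
110 (np.int64(205), np.int64(283), 10) [213, 206, 207]
120 (np.int64(205), np.int64(283), 11) [229, 227, 227]
130 (np.int64(206), np.int64(348), 14) [229, 225, 225]
140 (np.int64(207), np.int64(283), 11) [227, 225, 225]
150 (np.int64(208), np.int64(284), 24) [226, 224, 223]
160 (np.int64(209), np.int64(293), 74) [189, 186, 187]
170 (np.int64(210), np.int64(290), 75) [136, 135, 132]
180 (np.int64(267), np.int64(289), 23) [137, 132, 131]
190 (np.int64(267), np.int64(289), 23) [130, 132, 124]
200 (np.int64(268), np.int64(289), 22) [127, 129, 122]
210 (np.int64(268), np.int64(289), 22) [127, 128, 125]
220 None [59, 113, 78]
230 None [51, 110, 75]
240 None [59, 114, 83]
250 None [53, 112, 75]
260 (np.int64(215), np.int64(341), 23) [55, 112, 77]
270 (np.int64(211), np.int64(345), 24) [55, 114, 79]
280 (np.int64(207), np.int64(349), 26) [54, 109, 78]
290 (np.int64(204), np.int64(353), 26) [58, 115, 79]
turn deg [-3.000e-02 -1.000e-01 -8.686e+01] frac [-4.000e-04 -1.100e-03 -9.651e-01] rows 13.0
at [ 616.8 -160.1  263.2] shift mm [ 86.8 460.1  13.2] frac [0.347  1.8403 0.0528] rows 12.0
```

Request:
{"api": "drive_tool", "payload": {"series": [[0, 0, 0, 0, 0, -0.0742], [0, 0, 0, 0, 0, -0.0742], [0, 0, 0, 0, 0, -0.0742], [0, 0, 0, 0, 0, -0.0742], [0, 0, 0, 0, 0, -0.0742]]}}

```text
time: 51.88
tool_pos: [616.1, -159.9, 261.8]
ee_rot: [0.447, 0.894, -0.0, -0.002]
contact_force: [0.5, -0.1, -0.0]
opening: 43.1
grip_force: 0.0
```

Request:
{"api": "drive_tool", "payload": {"series": [[0, 0, 0, 0, 0, -0.0742], [0, 0, 0, 0, 0, -0.0742], [0, 0, 0, 0, 0, -0.0742], [0, 0, 0, 0, 0, -0.0742], [0, 0, 0, 0, 0, -0.0742]]}}

```text
time: 52.3
tool_pos: [616.1, -159.9, 261.8]
ee_rot: [0.172, 0.985, 0.0, -0.002]
contact_force: [-0.4, -0.1, 0.0]
opening: 42.6
grip_force: 0.0
```

Request:
{"api": "drive_tool", "payload": {"series": [[0, 0, 0, 0, 0, -0.0742], [0, 0, 0, 0, 0, -0.0742], [0, 0, 0, 0, 0, -0.0742], [0.022, 0.1416, 0.004, 0, 0, 0], [0.022, 0.1416, 0.004, 0, 0, 0]]}}

```text
time: 52.72
tool_pos: [605.2, -90.1, 259.3]
ee_rot: [0.002, 1.0, 0.001, -0.002]
contact_force: [0.5, 0.6, 0.4]
opening: 42.6
grip_force: 0.0
```

Request:
{"api": "drive_tool", "payload": {"series": [[0.022, 0.1416, 0.004, 0, 0, 0], [0.022, 0.1416, 0.004, 0, 0, 0], [0.022, 0.1416, 0.004, 0, 0, 0], [0.022, 0.1416, 0.004, 0, 0, 0], [0.022, 0.1416, 0.004, 0, 0, 0]]}}

```text
time: 53.13
tool_pos: [577.1, 89.0, 255.0]
ee_rot: [0.0, 1.0, -0.0, -0.002]
contact_force: [0.6, -0.1, -0.7]
opening: 42.7
grip_force: 0.0
```

Request:
{"api": "drive_tool", "payload": {"series": [[0.022, 0.1416, 0.004, 0, 0, 0], [0.022, 0.1416, 0.004, 0, 0, 0], [0.022, 0.1416, 0.004, 0, 0, 0], [0.022, 0.1416, 0.004, 0, 0, 0], [0.022, 0.1416, 0.004, 0, 0, 0]]}}

```text
time: 53.55
tool_pos: [549.7, 265.7, 249.9]
ee_rot: [0.0, 1.0, -0.001, -0.002]
contact_force: [0.3, 0.3, -0.7]
opening: 42.5
grip_force: 0.0
```

Request:
{"api": "drive_tool", "payload": {"series": [[0.022, 0.1416, 0.004, 0, 0, 0], [0, 0, 0, 0, 0, 0], [0, 0, 0, 0, 0, 0], [0, 0, 0, 0, 0, 0], [0, 0, 0, 0, 0, 0]]}}

```text
time: 53.97
tool_pos: [545.9, 298.5, 250.2]
ee_rot: [0.001, 1.0, -0.001, -0.001]
contact_force: [0.5, -0.6, 0.2]
opening: 42.4
grip_force: 0.0
```

```bash
python3 - <<'E'
from h import *
s=bot.read_state();print(s['time'],s['tool_pos'],yawnow())
d=grab('wrist','w16.png');c=proj(d,[590,297,10]).astype(int);print(c)
p,prof=pin(d,(max(c[0]-80,0),max(c[1]-100,0),c[0]+80,min(c[1]+70,420)));print(cv2.contourArea(p),prof[::4],prof[-1])
E
```

```text
53.9667 [545.9196718  298.52995194 250.16377531] 179.8770347496954
[277 207]
925.0 [(166, 281, 286), (170, 280, 287), (174, 279, 287), (178, 278, 286), (182, 278, 285), (186, 278, 285), (190, 277, 284), (194, 276, 284), (198, 276, 283), (202, 275, 283), (206, 270, 283), (210, 270, 285), (214, 269, 286), (218, 269, 285), (222, 268, 285), (226, 268, 284), (230, 267, 283), (234, 267, 283), (238, 267, 282), (242, 266, 282), (246, 277, 281)] (246, 277, 281)
```

```bash
python3 - <<'E'
from h import *
d=load('w16.png')
tip=pt(d,284,165,5);end=pt(d,273.8,244.8,22);print(tip,end,np.linalg.norm((tip-end)[:2]))
a=(tip-end)[:2];print(np.degrees(np.arctan2(a[1],a[0])),'rod',[np.degrees(np.arctan2(*(pt(d,283,174,5)-pt(d,279.2,202,5))[[1,0]]))])
a/=np.linalg.norm(a);m=(tip[:2]+end[:2])/2;g=m-a*(47.5-45+26);print('grasp',g)
yaw=np.degrees(np.arctan2(a[1],a[0]));go(g[0],g[1],60,yaw)
E
```

```text
[540.98224676 305.0395198    5.        ] [632.74036241 292.99563685  22.        ] 92.5451614273129
172.52228280210616 rod [np.float64(172.50064780997272)]
grasp [615.11892774 295.30857119]
turn deg [-0.05 -0.06  7.33] frac [-0.0006 -0.0007  0.0814] rows 2.0
at [546.2 298.4 250.5] shift mm [-68.7   5.9 190.5] frac [-0.275   0.0238  0.762 ] rows 5.0
```

```bash
python3 - <<'E'
from h import *
d=load('w3.png')
for v in range(330,386,6): print(v,d['color'][v,[250,300,345]].tolist(),pt(d,300,v,95)[:2].round(),pt(d,300,v,0)[:2].round())
t=load('top0.png')
for v in range(140,160,2): print(v,t['color'][v,[175,190,203]].tolist(),pt(t,190,v,95)[:2].round(),pt(t,190,v,0)[:2].round())
E
```

```text
330 [[70, 141, 100], [68, 142, 97], [69, 138, 98]] [597. 334.] [670. 341.]
336 [[74, 143, 99], [37, 79, 56], [44, 83, 59]] [605. 334.] [681. 341.]
342 [[38, 77, 53], [42, 80, 59], [40, 76, 52]] [614. 334.] [692. 341.]
348 [[36, 80, 57], [37, 82, 56], [41, 78, 56]] [623. 334.] [704. 341.]
354 [[42, 77, 59], [19, 90, 34], [9, 88, 35]] [632. 334.] [715. 341.]
360 [[13, 88, 38], [21, 84, 35], [20, 88, 40]] [641. 334.] [726. 341.]
366 [[30, 92, 42], [21, 90, 38], [19, 88, 39]] [650. 335.] [738. 342.]
372 [[8, 85, 30], [7, 88, 34], [17, 85, 35]] [659. 335.] [750. 342.]
378 [[23, 89, 37], [15, 86, 36], [14, 83, 31]] [668. 335.] [762. 342.]
384 [[36, 32, 40], [29, 33, 33], [18, 87, 36]] [678. 335.] [774. 342.]
140 [[67, 154, 85], [142, 169, 139], [70, 156, 88]] [742. 309.] [775. 329.]
142 [[66, 153, 85], [138, 154, 132], [72, 157, 89]] [734. 309.] [767. 328.]
144 [[68, 154, 86], [139, 153, 132], [72, 157, 90]] [727. 309.] [760. 328.]
146 [[69, 154, 85], [92, 158, 102], [52, 126, 68]] [719. 309.] [752. 328.]
148 [[59, 135, 73], [32, 86, 44], [23, 66, 34]] [712. 309.] [744. 328.]
150 [[25, 70, 34], [23, 68, 33], [23, 68, 34]] [704. 308.] [736. 328.]
152 [[26, 71, 35], [25, 68, 34], [23, 66, 33]] [697. 308.] [728. 328.]
154 [[25, 67, 34], [24, 66, 33], [25, 63, 34]] [689. 308.] [720. 328.]
156 [[22, 64, 32], [32, 64, 41], [35, 61, 46]] [682. 308.] [712. 327.]
158 [[36, 62, 45], [38, 63, 47], [37, 63, 46]] [674. 308.] [704. 327.]
```

The look-alike cage's near wall is at x≈715, well clear. Down to the left pin.

Request:
{"api": "drive_tool", "payload": {"series": [[0, 0, 0, 0, 0, 0.0407], [0, 0, 0, 0, 0, 0.0407], [-0.1375, 0.012, 0.04, 0, 0, 0], [-0.1375, 0.012, 0.04, 0, 0, 0], [0, 0, 0.15, 0, 0, 0]], "grip": 0.2}}

```text
time: 54.43
tool_pos: [627.4, 296.7, 200.0]
ee_rot: [0.067, 0.998, 0.003, 0.01]
contact_force: [1.9, 0.9, 1.4]
opening: 51.0
grip_force: 0.0
```

Request:
{"api": "drive_tool", "payload": {"series": [[0, 0, 0.15, 0, 0, 0], [0, 0, 0.15, 0, 0, 0], [0, 0, 0.15, 0, 0, 0], [0, 0, 0.08, 0, 0, 0], [0, 0, 0, 0, 0, 0]]}}

```text
time: 54.85
tool_pos: [610.9, 293.6, 54.5]
ee_rot: [0.065, 0.998, -0.002, -0.005]
contact_force: [-1.5, -0.3, -0.9]
opening: 51.1
grip_force: 0.0
```

Request:
{"api": "drive_tool", "payload": {"series": [[0, 0, 0, 0, 0, 0], [0, 0, 0, 0, 0, 0], [0, 0, 0, 0, 0, 0], [0, 0, 0, 0, 0, 0]]}}

```text
time: 55.18
tool_pos: [617.1, 297.4, 63.8]
ee_rot: [0.064, 0.998, 0.001, 0.002]
contact_force: [1.1, -1.0, 0.3]
opening: 51.6
grip_force: 0.0
```

```bash
python3 - <<'E'
from h import *
go(615.1,295.3,3,172.5)
d=grab('wrist','w17.png');p,prof=pin(d,(240,20,330,300));print(prof[:3],prof[::14],proj(d,[615.1,295.3,22]))
E
```

```text
turn deg [0.13 0.25 0.11] frac [0.0014 0.0027 0.0012] rows 1.0
at [617.1 297.4  63.8] shift mm [ 1.7 -2.4 60.8] frac [ 0.0067 -0.0095  0.2434] rows 2.0
[(103, 271, 277), (104, 269, 279), (105, 268, 280)] [(103, 271, 277), (117, 265, 282), (131, 265, 282), (145, 266, 282), (159, 266, 282), (173, 266, 282), (187, 261, 282), (201, 257, 290), (215, 257, 290), (229, 257, 290), (243, 258, 290), (257, 258, 289)] [273.61389491 236.79087885]
```

Request:
{"api": "drive_tool", "payload": {"series": [[0.004, -0.008, 0.08, 0, 0, 0], [0, 0, 0.08, 0, 0, 0], [0, 0, 0.05, 0, 0, 0], [0, 0, 0, 0, 0, 0], [0, 0, 0, 0, 0, 0]]}}

```text
time: 55.65
tool_pos: [613.3, 295.0, 8.2]
ee_rot: [0.064, 0.998, -0.0, -0.001]
contact_force: [0.8, -0.6, 0.2]
opening: 51.3
grip_force: 0.0
```

Request:
{"api": "drive_tool", "payload": {"series": [[0, 0, 0, 0, 0, 0], [0, 0, 0, 0, 0, 0], [0, 0, 0, 0, 0, 0]]}}

```text
time: 55.9
tool_pos: [614.9, 295.5, 9.9]
ee_rot: [0.064, 0.998, 0.0, 0.001]
contact_force: [0.3, 0.1, 0.4]
opening: 51.2
grip_force: 0.0
```

```bash
python3 - <<'E'
from h import *
go(615.1,295.3,3,172.5)
E
```

```text
turn deg [0.06 0.13 0.13] frac [0.0007 0.0014 0.0014] rows 1.0
at [614.9 295.5   9.9] shift mm [-0.2 -0.2  6.9] frac [-0.0007 -0.0007  0.0278] rows 1.0
```

Request:
{"api": "drive_tool", "payload": {"series": [[0, 0, 0.015, 0, 0, 0], [0, 0, 0.01, 0, 0, 0], [0, 0, 0, 0, 0, 0], [0, 0, 0, 0, 0, 0]]}}

```text
time: 56.23
tool_pos: [613.5, 295.0, 1.9]
ee_rot: [0.064, 0.998, -0.0, -0.0]
contact_force: [-0.8, 0.0, 0.1]
opening: 51.5
grip_force: 0.0
```

Request:
{"api": "drive_tool", "payload": {"series": [[0, 0, 0, 0, 0, 0], [0, 0, 0, 0, 0, 0], [0, 0, 0, 0, 0, 0], [0, 0, 0, 0, 0, 0], [0, 0, 0, 0, 0, 0]], "grip": -1}}

```text
time: 56.65
tool_pos: [614.1, 295.2, 2.5]
ee_rot: [0.064, 0.998, 0.0, 0.0]
contact_force: [-0.1, -0.0, 0.3]
opening: 18.7
grip_force: 60.3
```

Request:
{"api": "drive_tool", "payload": {"series": [[0, 0, 0, 0, 0, 0], [0, 0, 0, 0, 0, 0], [0, 0, 0, 0, 0, 0]]}}

```text
time: 56.9
tool_pos: [614.1, 295.2, 2.5]
ee_rot: [0.064, 0.998, 0.0, 0.0]
contact_force: [-0.3, 0.6, 2.2]
opening: 18.7
grip_force: 60.3
```

```bash
python3 - <<'E'
from h import *
s=bot.read_state();print(s['tool_pos'],yawnow(),s['opening'],s['contact_force'])
E
```

```text
[614.13792859 295.1744793    2.53721052] 172.626953852085 18.70713530704965 [-0.26883121  0.58050944  2.24343567]
```

Request:
{"api": "drive_tool", "payload": {"series": [[0, 0, -0.05, 0, 0, 0], [0, 0, -0.15, 0, 0, 0], [0, 0, -0.15, 0, 0, 0], [0, 0, -0.15, 0, 0, 0], [0, 0, -0.1, 0, 0, 0]]}}

```text
time: 57.32
tool_pos: [614.7, 295.4, 157.0]
ee_rot: [0.064, 0.998, 0.001, 0.002]
contact_force: [1.3, -0.2, -1.1]
opening: 19.0
grip_force: 59.9
```

Request:
{"api": "drive_tool", "payload": {"series": [[0, 0, 0, 0, 0, -0.0745], [0, 0, 0, 0, 0, -0.0745], [0, 0, 0, 0, 0, -0.0745], [0, 0, 0, 0, 0, -0.0745], [0, 0, 0, 0, 0, -0.0745]]}}

```text
time: 57.73
tool_pos: [613.4, 294.9, 152.8]
ee_rot: [-0.229, 0.973, -0.0, -0.0]
contact_force: [0.3, 0.2, -1.4]
opening: 18.4
grip_force: 59.9
```

Request:
{"api": "drive_tool", "payload": {"series": [[0, 0, 0, 0, 0, -0.0745], [0, 0, 0, 0, 0, -0.0745], [0, 0, 0, 0, 0, -0.0745], [0, 0, 0, 0, 0, -0.0745], [0, 0, 0, 0, 0, -0.0745]]}}

```text
time: 58.15
tool_pos: [613.4, 294.9, 152.7]
ee_rot: [-0.5, 0.866, 0.0, -0.0]
contact_force: [0.2, 1.2, -0.5]
opening: 18.9
grip_force: 59.9
```

Request:
{"api": "drive_tool", "payload": {"series": [[0, 0, 0, 0, 0, -0.0745], [0, 0, 0, 0, 0, -0.0745], [0, 0, 0, 0, 0, -0.0745], [0, 0, 0, 0, 0, -0.0745], [0, 0, 0, 0, 0, -0.0745]]}}

```text
time: 58.57
tool_pos: [613.4, 294.9, 152.6]
ee_rot: [0.729, -0.685, -0.0, 0.0]
contact_force: [-0.4, -1.3, -0.4]
opening: 18.7
grip_force: 59.9
```

Request:
{"api": "drive_tool", "payload": {"series": [[0, 0, 0, 0, 0, 0], [0, 0, 0, 0, 0, 0], [0, 0, 0, 0, 0, 0], [0, 0, 0, 0, 0, 0]]}}

```text
time: 58.9
tool_pos: [613.8, 295.1, 152.4]
ee_rot: [0.726, -0.688, 0.0, 0.0]
contact_force: [-0.3, 0.2, -1.0]
opening: 18.7
grip_force: 59.9
```

```bash
python3 - <<'E'
from h import *
s=bot.read_state();p=np.array(s['tool_pos']);r=R.from_quat(s['ee_rot']);print(s['time'],p,yawnow(),s['opening'])
d=grab('wrist','w18.png')
g=lambda c:(c.min(2)>90)&(c.max(2)-c.min(2)<22)
c=big(mask(d,g,(250,95,310,228)));b=cv2.boundingRect(c);print(b,cv2.contourArea(c));q=c.reshape(-1,2)
for v in(b[1]+3,140,170,200,b[1]):
    us=q[np.abs(q[:,1]-v)<2][:,0];u=(us.min()+us.max())/2
    print(v,us.min(),us.max(),r.inv().apply(pt(d,u,v,p[2]+1.7)-p).round(1))
t=np.radians(3.1);C=np.array([611.2,-46.5]);Y=np.array([-np.sin(t),np.cos(t)])
pre=C+Y*(91+25+50+20);fin=C+Y*(91+25);print(pre,fin);go(pre[0],pre[1],150,-86.9)
E
```

```text
58.9 [613.75071868 295.05418409 152.37160989] -86.89437039371944 18.661880896423387
(267, 114, 25, 114) 2505.0
117 270 288 [71.3  0.4 -1.7]
140 267 290 [62.3  0.2 -1.7]
170 267 290 [50.   0.2 -1.7]
200 267 290 [36.9  0.2 -1.7]
114 273 284 [72.5  0.2 -1.7]
[601.14134078 139.22782068] [604.92685769  69.33025376]
turn deg [ 0.01 -0.01  0.03] frac [ 0.0001 -0.0001  0.0003] rows 1.0
at [613.8 295.1 152.3] shift mm [154.9  21.    2.3] frac [0.6197 0.0841 0.0094] rows 4.0
```

Request:
{"api": "drive_tool", "payload": {"series": [[0.1258, 0.0168, 0, 0, 0, 0], [0.1258, 0.0168, 0, 0, 0, 0], [0.1258, 0.0168, 0, 0, 0, 0], [0.1258, 0.0168, 0, 0, 0, 0], [0.1258, 0.0168, 0, 0, 0, 0]]}}

```text
time: 59.37
tool_pos: [601.3, 135.6, 152.4]
ee_rot: [0.726, -0.687, 0.0, 0.0]
contact_force: [0.1, -0.1, -0.4]
opening: 19.0
grip_force: 59.9
```

Request:
{"api": "drive_tool", "payload": {"series": [[0, 0, 0.1, 0, 0, 0], [0, 0, 0.08, 0, 0, 0], [0, 0, 0, 0, 0, 0], [0, 0, 0, 0, 0, 0], [0, 0, 0, 0, 0, 0]]}}

```text
time: 59.78
tool_pos: [602.1, 137.3, 108.2]
ee_rot: [0.727, -0.687, 0.0, -0.0]
contact_force: [-0.1, 1.6, -0.8]
opening: 18.9
grip_force: 59.9
```

Request:
{"api": "drive_tool", "payload": {"series": [[0, 0, 0, 0, 0, 0], [0, 0, 0, 0, 0, 0], [0, 0, 0, 0, 0, 0]]}}

```text
time: 60.03
tool_pos: [602.5, 137.4, 108.4]
ee_rot: [0.727, -0.687, 0.001, -0.001]
contact_force: [0.4, 0.5, -1.6]
opening: 18.7
grip_force: 59.9
```

```bash
python3 - <<'E'
from h import *
go(601.3,136.8,105.6,-86.9)
E
```

```text
turn deg [-0.12  0.    0.13] frac [-0.0013  0.      0.0014] rows 1.0
at [602.5 137.4 108.4] shift mm [0.5 1.2 2.8] frac [0.002  0.005  0.0113] rows 1.0
```

Request:
{"api": "drive_tool", "payload": {"series": [[0.002, 0.004, 0.01, 0, 0, 0.001], [0.02, 0, 0, 0, 0, 0], [0.02, 0, 0, 0, 0, 0], [0, 0, 0, 0, 0, 0], [0, 0, 0, 0, 0, 0]]}}

```text
time: 60.45
tool_pos: [601.3, 125.9, 104.8]
ee_rot: [0.726, -0.688, -0.0, 0.0]
contact_force: [-0.3, -0.4, -1.0]
opening: 18.5
grip_force: 59.9
```

Request:
{"api": "drive_tool", "payload": {"series": [[0, 0, 0, 0, 0, 0], [0, 0, 0, 0, 0, 0]]}}

```text
time: 60.62
tool_pos: [601.2, 126.3, 104.8]
ee_rot: [0.726, -0.688, -0.0, 0.0]
contact_force: [0.8, -0.5, -0.8]
opening: 18.7
grip_force: 59.9
```

```bash
python3 - <<'E'
from h import *
go(605.06,66.9,105.6,-86.9)
E
```

```text
turn deg [0. 0. 0.] frac [0.     0.     0.0001] rows 1.0
at [601.2 126.3 104.8] shift mm [59.6 -0.6 -0.8] frac [ 0.2382 -0.0025 -0.0033] rows 2.0
```

Request:
{"api": "drive_tool", "payload": {"series": [[0.03, -0.0025, -0.003, 0, 0, 0], [0.03, 0, 0, 0, 0, 0], [0.03, 0, 0, 0, 0, 0], [0, 0, 0, 0, 0, 0]]}}

```text
time: 60.95
tool_pos: [603.3, 102.0, 105.5]
ee_rot: [0.725, -0.688, 0.0, 0.0]
contact_force: [-0.2, -0.1, -0.6]
opening: 18.3
grip_force: 59.9
```

Request:
{"api": "drive_tool", "payload": {"series": [[0.03, 0, 0, 0, 0, 0], [0.03, 0, 0, 0, 0, 0], [0.03, 0, 0, 0, 0, 0], [0.02, 0, 0, 0, 0, 0], [0, 0, 0, 0, 0, 0]]}}

```text
time: 61.37
tool_pos: [604.7, 75.1, 105.5]
ee_rot: [0.725, -0.688, 0.0, 0.0]
contact_force: [0.2, -0.3, -0.9]
opening: 18.9
grip_force: 59.9
```

Request:
{"api": "drive_tool", "payload": {"series": [[0.012, 0, 0, 0, 0, 0], [0.01, 0, 0, 0, 0, 0], [0.006, 0, 0, 0, 0, 0], [0, 0, 0, 0, 0, 0], [0, 0, 0, 0, 0, 0]]}}

```text
time: 61.78
tool_pos: [604.9, 69.6, 105.5]
ee_rot: [0.726, -0.688, -0.0, -0.0]
contact_force: [-0.3, 0.1, -0.3]
opening: 18.7
grip_force: 59.9
```

```bash
python3 - <<'E'
from h import *
go(605.06,66.9,105.6,-86.9);print(bot.read_state()['contact_force'])
E
```

```text
turn deg [0.   0.   0.02] frac [0.     0.     0.0002] rows 1.0
at [604.9  69.6 105.5] shift mm [ 2.7  0.  -0.1] frac [ 0.0108  0.0001 -0.0004] rows 1.0
[-0.26618175  0.07447548 -0.27804991]
```

Request:
{"api": "drive_tool", "payload": {"series": [[0.006, 0, 0, 0, 0, 0], [0.004, 0, 0, 0, 0, 0], [0, 0, 0, 0, 0, 0], [0, 0, 0, 0, 0, 0]]}}

```text
time: 62.12
tool_pos: [605.0, 67.1, 105.5]
ee_rot: [0.726, -0.688, -0.0, -0.0]
contact_force: [-0.5, 0.6, -0.9]
opening: 18.5
grip_force: 59.9
```

Request:
{"api": "drive_tool", "payload": {"series": [[0.005, 0, 0, 0, 0, 0], [0, 0, 0, 0, 0, 0], [0, 0, 0, 0, 0, 0]]}}

```text
time: 62.37
tool_pos: [605.1, 67.0, 105.6]
ee_rot: [0.726, -0.687, -0.001, -0.001]
contact_force: [0.1, 4.8, -0.7]
opening: 18.6
grip_force: 60.0
```

Request:
{"api": "drive_tool", "payload": {"series": [[0.005, 0, 0, 0, 0, 0], [0, 0, 0, 0, 0, 0], [0, 0, 0, 0, 0, 0]]}}

```text
time: 62.62
tool_pos: [605.0, 67.0, 105.6]
ee_rot: [0.727, -0.687, -0.002, -0.002]
contact_force: [-1.2, 8.6, -0.1]
opening: 18.7
grip_force: 60.0
```

The second pin is seated at the predicted spot. I'll lower it to rest, release, rise, and check both ends numerically.

Request:
{"api": "drive_tool", "payload": {"series": [[-0.004, 0, 0.004, 0, 0, 0], [0, 0, 0.004, 0, 0, 0], [0, 0, 0, 0, 0, 0], [0, 0, 0, 0, 0, 0]]}}

```text
time: 62.95
tool_pos: [605.3, 67.1, 103.7]
ee_rot: [0.726, -0.687, -0.001, -0.001]
contact_force: [0.4, 6.6, -0.3]
opening: 18.8
grip_force: 60.1
```

Request:
{"api": "drive_tool", "payload": {"series": [[0, 0, 0, 0, 0, 0], [0, 0, 0, 0, 0, 0], [0, 0, 0, 0, 0, 0], [0, 0, 0, 0, 0, 0]], "grip": 0}}

```text
time: 63.28
tool_pos: [605.3, 64.9, 103.6]
ee_rot: [0.726, -0.688, 0.0, 0.0]
contact_force: [-0.4, -0.2, 0.1]
opening: 42.7
grip_force: 0.0
```

Request:
{"api": "drive_tool", "payload": {"series": [[0, 0, -0.04, 0, 0, 0], [0, 0, -0.15, 0, 0, 0], [0, 0, -0.15, 0, 0, 0], [0, 0, -0.15, 0, 0, 0], [0, 0, -0.15, 0, 0, 0]]}}

```text
time: 63.7
tool_pos: [604.8, 65.2, 266.2]
ee_rot: [0.726, -0.688, 0.0, -0.0]
contact_force: [0.9, -0.1, 0.8]
opening: 43.2
grip_force: 0.0
```

Request:
{"api": "drive_tool", "payload": {"series": [[0, 0, 0, 0, 0, 0], [0, 0, 0, 0, 0, 0], [0, 0, 0, 0, 0, 0], [0, 0, 0, 0, 0, 0]]}}

```text
time: 64.03
tool_pos: [604.3, 65.4, 262.1]
ee_rot: [0.726, -0.688, -0.001, 0.001]
contact_force: [0.3, -0.2, -0.3]
opening: 42.9
grip_force: 0.0
```

```bash
python3 - <<'E'
from h import *
s=bot.read_state();print(s['time'],s['tool_pos'])
d=grab('wrist','w19.png')
t=np.radians(3.1);C=np.array([611.2,-46.5]);X=np.array([np.cos(t),np.sin(t)]);Y=np.array([-np.sin(t),np.cos(t)])
for x,y,z in((0,136,123),(0,136,123-8),(0,91,123),(0,41,111),(0,-41,111),(0,-136,123),(-62,100,101),(62,100,101),(-62,-100,101),(62,-100,101)): print(x,y,proj(d,[*(C+y*Y+x*X),z]).round(1))
c=d['color'].astype(int);sp=c.max(2)-c.min(2)
for v in list(range(20,60,3))+list(range(85,260,6)):
    u=np.nonzero((sp[v,255:305]<22)&(c[v,255:305].min(1)>55)&(c[v,255:305].max(1)<185))[0]+255
    print(v,(u.min(),u.max(),len(u)) if len(u) else None,c[v,278].tolist())
w=mask(d,lambda c:c.min(2)>180,(120,0,440,240));print(cv2.approxPolyDP(cv2.convexHull(big(w)),4,True).reshape(-1,2).tolist())
E
```

```text
64.0333 [604.28335016  65.36615983 262.06094182]
0 136 [276.7 220.1]
0 136 [276.7 217.1]
0 91 [276.6 169.4]
0 41 [276.5 106.4]
0 -41 [276.2  -8. ]
0 -136 [ 275.8 -186.9]
-62 100 [345.3 174.2]
62 100 [207.9 174.3]
-62 -100 [362.  -97.6]
62 -100 [190.1 -97.8]
20 (np.int64(265), np.int64(298), 33) [80, 75, 70]
23 (np.int64(265), np.int64(298), 33) [82, 78, 76]
26 (np.int64(265), np.int64(302), 38) [83, 79, 75]
29 (np.int64(265), np.int64(301), 36) [83, 79, 79]
32 (np.int64(265), np.int64(300), 35) [78, 74, 71]
35 (np.int64(265), np.int64(300), 36) [86, 82, 80]
38 (np.int64(265), np.int64(300), 36) [87, 81, 79]
41 (np.int64(265), np.int64(300), 35) [83, 81, 76]
44 (np.int64(266), np.int64(300), 35) [76, 75, 74]
47 (np.int64(267), np.int64(300), 34) [82, 78, 77]
50 (np.int64(266), np.int64(299), 34) [83, 78, 74]
53 (np.int64(267), np.int64(299), 33) [81, 77, 75]
56 (np.int64(266), np.int64(299), 34) [87, 83, 79]
59 (np.int64(266), np.int64(299), 34) [85, 81, 79]
85 (np.int64(266), np.int64(298), 33) [82, 82, 78]
91 (np.int64(267), np.int64(297), 31) [74, 71, 69]
97 None [239, 238, 229]
10
[... 572 characters left out ...]
int64(266), np.int64(294), 29) [84, 86, 81]
175 (np.int64(265), np.int64(288), 24) [134, 132, 126]
181 (np.int64(265), np.int64(304), 27) [130, 129, 126]
187 (np.int64(265), np.int64(288), 24) [127, 129, 124]
193 (np.int64(266), np.int64(288), 23) [125, 125, 120]
199 (np.int64(266), np.int64(288), 23) [125, 124, 122]
205 (np.int64(266), np.int64(288), 23) [120, 120, 116]
211 (np.int64(266), np.int64(288), 23) [119, 122, 116]
217 (np.int64(266), np.int64(287), 22) [118, 121, 118]
223 None [56, 115, 81]
229 None [57, 114, 82]
235 None [62, 119, 85]
241 None [57, 116, 83]
247 None [56, 116, 79]
253 None [54, 111, 76]
259 None [56, 115, 78]
[[356, 0], [344, 174], [210, 174], [135, 86], [198, 0]]
```

Both pins match the predictions: left tip seen at v≈107 (expected 106), grip end at ≈220 (220), and the cover edge at (344,174) and (210,174) as computed. The right pin's earlier check agreed too. The arm is clear, so I'm handing in.

```bash
python3 -c "
from cell import bot
print(bot.hand_in())"
```

```text
the job is handed in; nothing more can be done
None
```

I handed in the job at about 64 s of robot time: all three cards are home in the cage, the cover is seated flush over both posts, and a pin is through each eye with its grip against the post. My measurements agreed with this, but hand-in returned no verdict.

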